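# Renew the filters of the solder-fume extractor

### The arm

A 6-joint arm with a two-finger parallel gripper is mounted at the origin on the work surface. World frame = base frame: x ahead of the robot, y to its left, z up, the work surface at z = 0. Lengths are in mm, angles in rad, forces in N, time in s.
With the tool pointing down it reaches from about 350 to 775 mm from the base axis. Payload 7.3 kg.
Tool frame: the origin (TCP) lies on the front face of the gripper's body, between the roots of the fingers; the fingertips stand 66 mm ahead of it and the grasp point (between the pads) lies 47 mm ahead of it (bot.tip_extent is the distance from the TCP to the fingertips, in mm); z points along the fingers, y is the line along which they close (so a half turn about z gives the same grasp; the last joint's range is limited). The gripper opens to 92 mm and grips with 3 to 60 N. Pads are 19 mm wide; open, the fingers measure 130 mm over their backs; the gripper's body (75 mm by 190 mm) begins 47 mm behind the grasp point.
Start: joints at [0.973, 0.342, 1.524, -0, 1.275, -0.146], TCP at [229.193, 472.344, 292.241] pointing down, gripper open.
Joint ranges: [-2.53, 2.53], [-0.77, 2.02], [0.04, 2.7], [-1, 4.14], [0.28, 2.66], [-3.11, 3.11]. Speed limits (rad/s): [2.57, 2.57, 3.14, 3.14, 3.14, 3.14].

### API

Orientations are given as [roll, pitch, yaw] about the fixed x, y, z axes, in that order (R = Rz(yaw) Ry(pitch) Rx(roll)).
In Python, from plant import readout, viewer, order, bot gives the robot as it stands.
- The arm moves only by the shell command python3 -m creep 'ROWS'. ROWS is text: rows parted by semicolons, each of 7 numbers parted by spaces: the shift along the world's x, y, z in m, then the turn, a rotation vector about the world's x, y, z in rad, then the opening in per cent of the stroke, from 0 (shut) to 100 (fully open). A call has 1 to 8 rows; each row shifts and turns the commanded pose from where the row before left it; what a row does not reach is not made up. A row lasts 1/12 s, in which the tool goes at most 41.7 mm and 7.16 degrees, less where a joint would pass 70% of its speed; a pose out of reach is approached as far as the arm can. A call is refused whole if a number of a shift passes 0.0417 or a number of a turn 0.125, either way. A call with a gripper value outside its range is refused whole. The fingers move at their own pace and stop on an object; the grip force is fixed at half the most. Time passes only in rows, so rows that do not move let the fingers close. It gives the time, the measured TCP pose, the force, the opening and the grip force at its end, in the units of the state.
- readout.get_obs(): the state, without advancing time (a new reading comes with each control period).
- viewer.capture(name): name is "scene" or "top"; returns the picture (384x512x3 uint8, red, green, blue); there is no depth.
- viewer.camera_info(name): a dict with "fx", "fy", "cx", "cy" (pixels), "origin" and "rotation" of the camera in the world. Camera axes: x right, y up, looking along -z (the intrinsics and any distortion apply to the point x, -y, -z); pixel columns grow to the right and rows downward; lengths in mm; the calibration is good to about 2 mm. A picture is of the moment at which its call begins. camera_info takes no time and is no camera call.
- order.close_job(): hands the job in; it is judged then, once.
The state is a dict: "time": time; "joint_positions": joint angles; "dq": joint speeds; "tau": joint torques, N m; "tool_pos": TCP position; "tcp_rot": TCP orientation; "contact_force": force on the tool from outside, world axes, zero at the start; "moment": the same for the moment, N m; "grip_width": finger opening in mm; "finger_force": force on a finger pad.
Only numpy, scipy, OpenCV 4.12 (cv2) and the standard library are available. Lean on these libraries where they do the work, as an engineer would, in place of code of your own. Each camera call takes 0.05 s, during which the arm holds its last target. There are 200 camera calls.

### The job

Renew the filters of the solder-fume extractor on the repair bench. Press, twist a quarter turn counterclockwise and lift out the spent brown cartridge and stand it in the red tray, then fit the clean white one in the same collar: lugs into the openings, push down against the spring, twist a quarter turn clockwise and let it rise into its lock. Move every clean filter panel from the wooden rack into a slot of its own in the open drawer, standing on the drawer floor, then push the drawer fully home until it clicks in, leaving the other things on the bench where they are.

Things in the scene. Friction and masses are not known exactly. Their poses are not given: they have to be found in the camera images.
- extractor: grey fixed box, 140 mm deep (x) x 220 mm wide (y) x 98 mm high; drawer in its front (-x side, facing the robot); black round collar (108 mm across, 36 mm tall) in the middle of its top. Origin: centre of the underside, on the table; z up. Green marks on collar and box lie towards its +x and -x (locked direction); orange marks lie at the collar's two lug openings.
- socket (a point): centre of the collar's mouth, on its axis, level with the collar's top, 134 mm above the table; axes as the extractor's. The bore is 73 mm across. A sprung plate in it carries the cartridge: set in and let go, a cartridge rests with its origin 9 mm below this point; pressed hard down 22 mm below; locked 15 mm below, with its grip rib along the extractor's x.
- opening (a point): one of the two lug openings in the collar's rim (orange mark), at the collar's top, 46 mm from its axis, 85 degrees counterclockwise (from above) from the extractor's +x; the other is straight opposite. Each lets a 15 mm lug down with about 2.5 mm to spare on each side.
- spring_plate (a joint): how far the collar's sprung plate is pressed, in m: 0 free, 0.006 when the cartridge is locked, 0.013 at the hard stop; 4 N at first, 13 N at the stop. Pressed 0.011 or more, the cartridge can be turned 85 degrees clockwise (from above) to a stop; less pressed, it cannot turn. Let go there, it rises 6 mm into its lock. Unlocking is the reverse.
- clean_cartridge: clean round filter cartridge, white with green band, 92 mm across, 92 mm high in all, 0.28 kg. Origin: centre of its underside, z up. Black neck 68 mm across, up to 22 mm high, with two steel lugs on its +x and -x sides (15 mm wide, 2 to 9 mm high, reaching 46 mm from the axis); body from 22 to 60 mm high; grip rib on top. The same after a half turn. Stands loose on the table.
- spent_cartridge: spent round filter cartridge, brownish grey with a blue rib, otherwise the same shape and size as the clean one, origin and axes alike. At the start it is locked in the collar. To take it out: press it 5 to 7 mm farther down, turn it 85 degrees counterclockwise (from above) to a stop so that its lugs meet the openings, let it rise and lift it straight out.
- clean_rib (a point): middle of the clean cartridge's orange grip rib, on its axis, 76 mm above its origin: the rib is 66 mm long along the cartridge's x (in line with the lugs), 20 mm thick (y), 32 mm high (60 to 92 mm above the origin).
- spent_rib (a point): middle of the spent cartridge's blue grip rib, the same as the clean one's.
- tray_in (a point): centre of the inner floor of the fixed open red tray for the spent cartridge; floor 4 mm above the table, 132 x 132 mm inside, walls 22 mm high above the table.
- drawer (a joint): how far the extractor's drawer is open, in m: 0 is fully home, about 0.1 at the start; it slides along the extractor's x. A spring detent must be overcome over the last 13 mm (about 7 N at most, with the sliding friction of 1.2 N); past 5 mm it draws itself home.
- pull (a point): middle of the front face of the drawer's black pull bar (90 mm wide along y, 18 mm high, standing 22 mm out from the blue drawer front); this face looks to the extractor's -x. The point moves with the drawer, 60 mm above the table. The drawer front is 212 mm wide and its top edge is 80 mm above the table.
- rack: wooden slotted rack, 100 (x) x 190 (y) x 26 mm high, fixed, in which the clean panels stand at the start. Origin: centre of its underside. Four slots along its x, 14 mm wide, 42 mm apart in y, 20 mm deep (slot floor 6 mm above the table).
- slot0 (a point): drawer slot 0 (counted from the extractor's +y side, 42 mm apart in y): middle of the slot's floor; moves with the drawer, axes as the extractor's. The slot runs along x between two yellow ribs, 13 mm wide at the floor, flaring to about 22 mm at its mouth 24 mm higher, 88 mm long. All slots are empty at the start and any will do.
- panel0: flat filter panel, white frame with a dark mesh and a blue mark on its top edge: 80 mm long (x), 10 mm thick (y), 60 mm high (z), 0.07 kg. Origin: centre of its lower edge. The same after a half turn about z. Two to four of the four panels are present.
- slot1 (a point): drawer slot 1 (counted from the extractor's +y side, 42 mm apart in y): middle of the slot's floor; moves with the drawer, axes as the extractor's. The slot runs along x between two yellow ribs, 13 mm wide at the floor, flaring to about 22 mm at its mouth 24 mm higher, 88 mm long. All slots are empty at the start and any will do.
- panel1: flat filter panel, white frame with a dark mesh and a blue mark on its top edge: 80 mm long (x), 10 mm thick (y), 60 mm high (z), 0.07 kg. Origin: centre of its lower edge. The same after a half turn about z. Two to four of the four panels are present.
- slot2 (a point): drawer slot 2 (counted from the extractor's +y side, 42 mm apart in y): middle of the slot's floor; moves with the drawer, axes as the extractor's. The slot runs along x between two yellow ribs, 13 mm wide at the floor, flaring to about 22 mm at its mouth 24 mm higher, 88 mm long. All slots are empty at the start and any will do.
- panel2: flat filter panel, white frame with a dark mesh and a blue mark on its top edge: 80 mm long (x), 10 mm thick (y), 60 mm high (z), 0.07 kg. Origin: centre of its lower edge. The same after a half turn about z. Two to four of the four panels are present.
- slot3 (a point): drawer slot 3 (counted from the extractor's +y side, 42 mm apart in y): middle of the slot's floor; moves with the drawer, axes as the extractor's. The slot runs along x between two yellow ribs, 13 mm wide at the floor, flaring to about 22 mm at its mouth 24 mm higher, 88 mm long. All slots are empty at the start and any will do.
- panel3: flat filter panel, white frame with a dark mesh and a blue mark on its top edge: 80 mm long (x), 10 mm thick (y), 60 mm high (z), 0.07 kg. Origin: centre of its lower edge. The same after a half turn about z. Two to four of the four panels are present.
- reel: bystander: steel solder reel, 60 mm across, 55 mm high, origin under its centre; leave it
- driver: bystander: red screwdriver lying on the table, origin at the middle; leave it
- oil_bottle: bystander: amber bottle with red cap, 44 mm across, 110 mm high, origin under its centre; leave it
Things that resemble listed ones, but are neither listed nor needed, are in the scene too. Leave any green or orange look-alike of the panel3 alone.

How it is judged (in metres and radians):
On the way, in this order (a step that is already met when the one before it is completed fails the run):
1. every panel stands in a drawer slot, let go, while the drawer is still open (((horizontal distance between panel0 and slot0 below 0.012 m and z of panel0 in the frame of slot0 between -0.006 and 0.006 m) or (horizontal distance between panel0 and slot1 below 0.012 m and z of panel0 in the frame of slot1 between -0.006 and 0.006 m) or (horizontal distance between panel0 and slot2 below 0.012 m and z of panel0 in the frame of slot2 between -0.006 and 0.006 m) or (horizontal distance between panel0 and slot3 below 0.012 m and z of panel0 in the frame of slot3 between -0.006 and 0.006 m)) and angle between the x axis of each of panel0, panel1, panel2, panel3 and the x axis of extractor, either way round below 0.2 rad and angle between each of panel0, panel1, panel2, panel3's own z axis and vertical below 0.25 rad and contact force between each of panel0, panel1, panel2, panel3 and the fingers below 0.1 N and ((horizontal distance between panel1 and slot0 below 0.012 m and z of panel1 in the frame of slot0 between -0.006 and 0.006 m) or (horizontal distance between panel1 and slot1 below 0.012 m and z of panel1 in the frame of slot1 between -0.006 and 0.006 m) or (horizontal distance between panel1 and slot2 below 0.012 m and z of panel1 in the frame of slot2 between -0.006 and 0.006 m) or (horizontal distance between panel1 and slot3 below 0.012 m and z of panel1 in the frame of slot3 between -0.006 and 0.006 m)) and ((horizontal distance between panel2 and slot0 below 0.012 m and z of panel2 in the frame of slot0 between -0.006 and 0.006 m) or (horizontal distance between panel2 and slot1 below 0.012 m and z of panel2 in the frame of slot1 between -0.006 and 0.006 m) or (horizontal distance between panel2 and slot2 below 0.012 m and z of panel2 in the frame of slot2 between -0.006 and 0.006 m) or (horizontal distance between panel2 and slot3 below 0.012 m and z of panel2 in the frame of slot3 between -0.006 and 0.006 m)) and ((horizontal distance between panel3 and slot0 below 0.012 m and z of panel3 in the frame of slot0 between -0.006 and 0.006 m) or (horizontal distance between panel3 and slot1 below 0.012 m and z of panel3 in the frame of slot1 between -0.006 and 0.006 m) or (horizontal distance between panel3 and slot2 below 0.012 m and z of panel3 in the frame of slot2 between -0.006 and 0.006 m) or (horizontal distance between panel3 and slot3 below 0.012 m and z of panel3 in the frame of slot3 between -0.006 and 0.006 m)) and value of joint drawer above 0.05 m), for 0.2 s.
2. the drawer is fully home with the panels in it (((horizontal distance between panel0 and slot0 below 0.012 m and z of panel0 in the frame of slot0 between -0.006 and 0.006 m) or (horizontal distance between panel0 and slot1 below 0.012 m and z of panel0 in the frame of slot1 between -0.006 and 0.006 m) or (horizontal distance between panel0 and slot2 below 0.012 m and z of panel0 in the frame of slot2 between -0.006 and 0.006 m) or (horizontal distance between panel0 and slot3 below 0.012 m and z of panel0 in the frame of slot3 between -0.006 and 0.006 m)) and angle between the x axis of each of panel0, panel1, panel2, panel3 and the x axis of extractor, either way round below 0.2 rad and angle between each of panel0, panel1, panel2, panel3's own z axis and vertical below 0.25 rad and contact force between each of panel0, panel1, panel2, panel3 and the fingers below 0.1 N and ((horizontal distance between panel1 and slot0 below 0.012 m and z of panel1 in the frame of slot0 between -0.006 and 0.006 m) or (horizontal distance between panel1 and slot1 below 0.012 m and z of panel1 in the frame of slot1 between -0.006 and 0.006 m) or (horizontal distance between panel1 and slot2 below 0.012 m and z of panel1 in the frame of slot2 between -0.006 and 0.006 m) or (horizontal distance between panel1 and slot3 below 0.012 m and z of panel1 in the frame of slot3 between -0.006 and 0.006 m)) and ((horizontal distance between panel2 and slot0 below 0.012 m and z of panel2 in the frame of slot0 between -0.006 and 0.006 m) or (horizontal distance between panel2 and slot1 below 0.012 m and z of panel2 in the frame of slot1 between -0.006 and 0.006 m) or (horizontal distance between panel2 and slot2 below 0.012 m and z of panel2 in the frame of slot2 between -0.006 and 0.006 m) or (horizontal distance between panel2 and slot3 below 0.012 m and z of panel2 in the frame of slot3 between -0.006 and 0.006 m)) and ((horizontal distance between panel3 and slot0 below 0.012 m and z of panel3 in the frame of slot0 between -0.006 and 0.006 m) or (horizontal distance between panel3 and slot1 below 0.012 m and z of panel3 in the frame of slot1 between -0.006 and 0.006 m) or (horizontal distance between panel3 and slot2 below 0.012 m and z of panel3 in the frame of slot2 between -0.006 and 0.006 m) or (horizontal distance between panel3 and slot3 below 0.012 m and z of panel3 in the frame of slot3 between -0.006 and 0.006 m)) and value of joint drawer below 0.003 m), for 0.2 s.
At the end, for the whole second after the job is handed in: panels upright on the drawer floor, each within 12 mm of a slot's middle; drawer home within 3 mm; spent cartridge upright on the tray's floor; clean cartridge locked: within 6 mm of the collar's axis, origin 12.5 to 18 mm below its top, rib within 0.14 rad of the extractor's x; all at rest (all of step 2 and horizontal distance between spent_cartridge and tray_in below 0.035 m and z of spent_cartridge in the frame of tray_in below 0.006 m and angle between spent_cartridge's own z axis and vertical below 0.1 rad and linear speed of each of spent_cartridge, clean_cartridge, panel0, panel1, panel2, panel3 below 0.01 m/s and horizontal distance between clean_cartridge and socket below 0.006 m and z of clean_cartridge in the frame of socket between -0.018 and -0.0125 m and angle between the x axis of clean_cartridge and the x axis of extractor, either way round below 0.14 rad and angle between clean_cartridge's own z axis and vertical below 0.06 rad); the robot touches nothing.
It fails at once if the solder reel is disturbed (moved more than 30 mm) (distance of reel from where it was at the start of the episode above 0.03 m).
It fails at once if the screwdriver is disturbed (moved more than 30 mm) (distance of driver from where it was at the start of the episode above 0.03 m).
It fails at once if the oil bottle is disturbed (moved more than 30 mm) (distance of oil_bottle from where it was at the start of the episode above 0.03 m).
Of panel0, panel1, panel2, panel3 only 2 to 4 are there at a start; the rules pass over those that are not, and their reading is None.
At some moment in a run one of clean_cartridge may be knocked a few centimetres aside while the robot is not near it.
It also fails if it takes over 210 s, if anything falls off the work surface, if the arm or the gripper's body presses on something with over 40 N, if the wrist force passes 120 N, or if a joint passes its speed limit or range.

## Working session

There is one attempt and no reset: what is moved stays moved. The work goes in short steps, Python scripts to look and compute and a shell command to move; the robot and the scene stay as the last step left them, time stands still between calls to the robot, and variables do not carry over. Pictures are saved under pics/ and viewed, at most 14 in all, crops included, and the job is handed in when it is done.

```bash
ls; mkdir -p pics; python3 - <<'E'
from plant import readout, viewer, order, bot
import cv2,numpy as np
for n in("scene","top"):
    im=viewer.capture(n); cv2.imwrite(f"pics/{n}0.png",cv2.cvtColor(im,cv2.COLOR_RGB2BGR)); 
    big=cv2.resize(cv2.cvtColor(im,cv2.COLOR_RGB2BGR),(800,600),interpolation=cv2.INTER_CUBIC);cv2.imwrite(f"pics/{n}0b.png",big)
    print(n,viewer.camera_info(n))
print(readout.get_obs(), dir(bot))
E
```

```text
pics
scene {'fx': 433.39626313357616, 'fy': 433.39626313357616, 'cx': 251.62755310289663, 'cy': 192.06996898795398, 'origin': array([800.61342015, 457.29484318, 990.4486844 ]), 'rotation': array([0.5295476 , 0.00445359, 2.63703991])}
top {'fx': 354.1158307093087, 'fy': 354.1158307093087, 'cx': 258.2041627524909, 'cy': 192.77400358008026, 'origin': array([ 385.2484347 ,   -3.76166199, 1032.46660506]), 'rotation': array([ 0.20124831,  0.01564651, -1.56920874])}
{'time': 0.1, 'joint_positions': array([ 9.73014666e-01,  3.42640612e-01,  1.52491131e+00,  1.86555839e-05,
        1.27541083e+00, -1.46031281e-01]), 'dq': array([-0.00040002, -0.00241062, -0.00202556, -0.00013643,  0.00097573,
        0.00259632]), 'tau': array([ 1.40218217e-03, -4.32005024e+01, -2.44695890e+01,  7.19139981e-02,
        5.26250002e-02, -3.82908433e-05]), 'tool_pos': array([229.01954846, 472.11100631, 291.62441165]), 'tcp_rot': array([-3.14023973e+00, -2.17017544e-04,  2.68983668e+00]), 'contact_force': array([-0.35827033, -0.17085087,  0.25533044]), 'moment': array([ 0.01366825, -0.0113209 ,  0.02449768]), 'finger_force': 0.0, 'grip_width': 91.68795920835815} ['Unreachable', '__class__', '__delattr__', '__dict__', '__dir__', '__doc__', '__eq__', '__format__', '__ge__', '__getattribute__', '__getstate__', '__gt__', '__hash__', '__init__', '__init_subclass__', '__le__', '__lt__', '__module__', '__ne__', '__new__', '__reduce__', '__reduce_ex__', '__repr__', '__setattr__', '__sizeof__', '__str__', '__subclasshook__', '__weakref__', 'tip_extent']
```

View pics/scene0b.png

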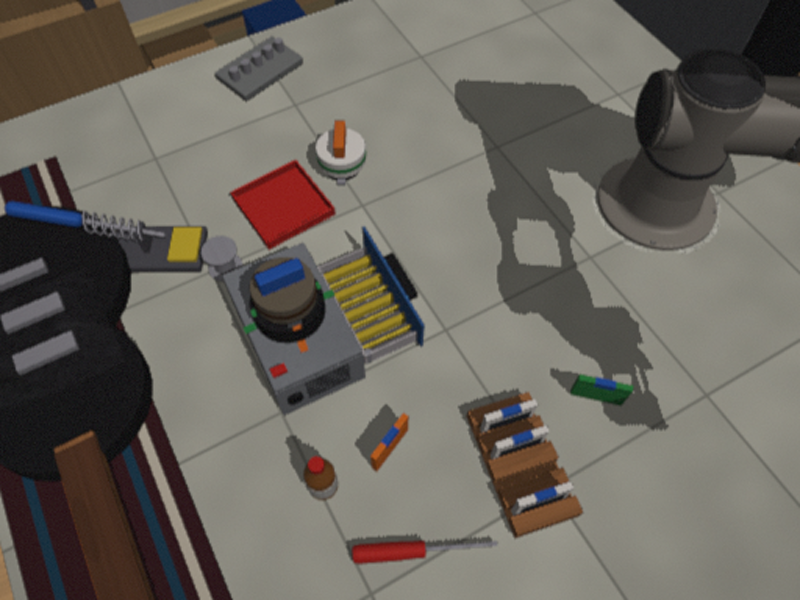

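View pics/top0b.png

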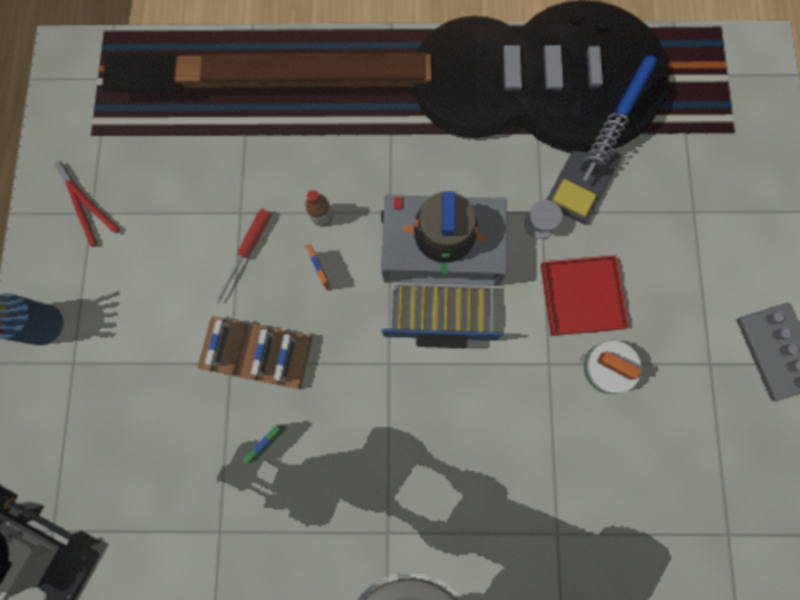

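The two views show three white panels with blue marks in the rack, at top-view (800 px) (214,343), (260,352) and (284,356). The look-alikes are orange at (317,265) and green at (264,443); they are excluded by frame colour and because they lie outside the rack. The spent cartridge with the blue rib is in the collar at (447,215), the clean one with the orange rib is at (617,366), and the tray is at (585,295). Next I measure them.

```bash
cat > h.py <<'E'
import numpy as np, cv2
from scipy.spatial.transform import Rotation as Ro
from plant import readout, viewer, order, bot
C={n:viewer.camera_info(n) for n in("scene","top")}
def ray(n,u,v):
    c=C[n]; d=np.array([(u-c['cx'])/c['fx'],-(v-c['cy'])/c['fy'],-1.])
    return np.array(c['origin']),Ro.from_euler('xyz',c['rotation']).apply(d)
def onz(n,u,v,z):
    o,d=ray(n,u,v); return (o+d*(z-o[2])/d[2])
def pix(n,p):
    c=C[n]; q=Ro.from_euler('xyz',c['rotation']).inv().apply(np.array(p,float)-c['origin'])
    return np.array([c['cx']+c['fx']*q[0]/-q[2], c['cy']+c['fy']*q[1]/q[2]])
def tri(a,b):
    o1,d1=ray("scene",*a);o2,d2=ray("top",*b)
    s=np.linalg.lstsq(np.c_[d1,-d2],o2-o1,rcond=None)[0]
    p,q=o1+s[0]*d1,o2+s[1]*d2
    return (p+q)/2,np.linalg.norm(p-q)
def grab(n,save=None):
    im=viewer.capture(n)
    if save: cv2.imwrite(f"pics/{save}.png",im[...,::-1])
    return im
RNG=dict(blue=((100,120,50),(125,255,255)),orange=((5,140,120),(16,255,255)),green=((50,100,50),(85,255,255)),yellow=((22,120,100),(34,255,255)),red=((172,150,80),(4,255,255)))
def mask(im,col):
    h=cv2.cvtColor(im,cv2.COLOR_RGB2HSV);lo,hi=RNG[col]
    if lo[0]>hi[0]: return cv2.inRange(h,lo,(180,255,255))|cv2.inRange(h,(0,)+lo[1:],hi)
    return cv2.inRange(h,lo,hi)
def blobs(im,col,amin=8):
    k,l,s,c=cv2.connectedComponentsWithStats(mask(im,col))
    out=[]
    for i in range(1,k):
        if s[i,4]>=amin:
            r=cv2.minAreaRect(np.argwhere(l==i)[:,::-1].astype(np.float32))
            out.append((c[i].round(1),int(s[i,4]),np.round(cv2.boxPoints(r),1).tolist()))
    return out
E
python3 - <<'E'
from h import *
for n in C:
    im=cv2.imread(f"pics/{n}0.png")[...,::-1].copy()
    for col in RNG:
        for b in blobs(im,col): print(n,col,b)
E
```

```text
scene blue (array([173.1,   8.9]), 526, [[153.89999389648438, 6.699999809265137], [189.60000610351562, -5.199999809265137], [194.5, 9.5], [158.8000030517578, 21.399999618530273]])
scene blue (array([ 26.2, 133.2]), 584, [[2.799999952316284, 137.10000610351562], [8.199999809265137, 106.4000015258789], [56.099998474121094, 114.9000015258789], [50.70000076293945, 145.5]])
scene blue (array([252.9, 180.3]), 218, [[231.8000030517578, 146.60000610351562], [237.8000030517578, 143.60000610351562], [275.1000061035156, 216.89999389648438], [269.0, 220.0]])
scene blue (array([178.6, 176.5]), 443, [[161.6999969482422, 175.8000030517578], [190.39999389648438, 163.6999969482422], [196.0, 177.1999969482422], [167.3000030517578, 189.1999969482422]])
scene blue (array([387. , 245.4]), 77, [[380.1000061035156, 247.39999389648438], [381.1000061035156, 241.5], [393.70001220703125, 243.60000610351562], [392.79998779296875, 249.5]])
scene blue (array([326.9, 262.4]), 62, [[320.6000061035156, 261.79998779296875], [331.70001220703125, 258.1000061035156], [333.29998779296875, 262.8999938964844], [322.2000122
[... 10626 characters left out ...]
[30.799999237060547, 127.80000305175781], [44.099998474121094, 115.0], [74.5, 146.5], [61.20000076293945, 159.3000030517578]])
top red (array([199.9, 125.5]), 30, [[197.0, 128.0], [197.0, 123.0], [203.0, 123.0], [203.0, 128.0]])
top red (array([254.5, 129.5]), 24, [[253.0, 127.0], [256.0, 127.0], [256.0, 132.0], [253.0, 132.0]])
top red (array([161.9, 147.7]), 139, [[151.5, 160.60000610351562], [166.8000030517578, 133.8000030517578], [171.5, 136.39999389648438], [156.1999969482422, 163.1999969482422]])
top red (array([373.6, 188.7]), 2216, [[346.5, 168.1999969482422], [396.20001220703125, 162.60000610351562], [401.29998779296875, 208.89999389648438], [351.6000061035156, 214.39999389648438]])
```

```bash
python3 - <<'E'
from h import *
np.set_printoptions(precision=1,suppress=True)
def T(name,a,b): print(name,*tri(a,b))
T('spentrib',(178.6,176.5),(286.5,136.1)); print(onz('top',286.5,136.1,209))
for k,a,b in(('A',(326.9,262.4),(180.1,228.1)),('B',(334,279.5),(165.5,225.1)),('C',(349,315.9),(136.4,218.2))):
    T(k,a,b); print(onz('top',*b,66),onz('scene',*a,66))
T('cleanrib',(216.7,85.8),(396.9,233.5))
for p in ([384.1,230.5],[387.4,224.4],[409.9,236.5],[406.6,242.6]): print(onz('top',*p,92))
T('tray',(180.3,130.2),(373.6,188.7))
print('tray',onz('top',373.6,188.7,12),onz('scene',180.3,130.2,12))
T('greencollar',(202.8,182.4),(284.9,162.9));T('greenbox',(209.7,188.1),(283.6,171.2))
T('orangecollar',(189.6,209.1),(261.5,146))
# yellow rib ends, tops
print('ribs')
for y in ((263.6,197.4),(278.3,197.8),(292.9,196.8),(307,198.2)): print(onz('top',*y,40))
for s,t in (((228.5,184.1),(292.9,197.4)),((235.6,196.6),(278.3,197.6)),((242.8,209.5),(263.6,197.4))): T('',s,t)
for p in((307,185),(307,211),(256,184.),(255,209),(263,212),(317,214)): print(onz('top',*p,40), onz('top',*p,80))
for p in((231.8,146.6),(237.8,143.6),(275.1,216.9),(269,220)): print(onz('scene',*p,80))
for n in C:
  im=cv2.imread(f"pics/{n}0.png")
  r=(240,100,330,225) if n=='top' else (130,140,280,265)
  c=im[r[1]:r[3],r[0]:r[2]];cv2.imwrite(f'pics/c_{n}.png',cv2.resize(c,None,fx=4.4 if n=='top' else 4.6,fy=4.4 if n=='top' else 4.6,interpolation=cv2.INTER_CUBIC))
a=cv2.resize(cv2.imread('pics/c_top.png'),(396,550));b=cv2.resize(cv2.imread('pics/c_scene.png'),(400,333))
o=np.zeros((550,796,3),np.uint8);o[:,:396]=a;o[:333,396:]=b;cv2.imwrite('pics/c_both.png',o)
E
```

```text
spentrib [698.8 -60.6 199.1] 0.5184585023102886
[694.9 -59.7 209. ]
A [483.7 225.3  67.5] 0.28936085550387486
[484.  225.5  66. ] [483.1 225.   66. ]
B [492.1 266.   66.8] 0.14528998167802523
[492.2 266.1  66. ] [491.8 265.9  66. ]
C [510.6 347.3  68.6] 1.1415556919859962
[511.3 347.8  66. ] [509.3 347.4  66. ]
cleanrib [ 467.8 -355.    91.3] 1.635574178870252
[ 475.  -321.1   92. ]
[ 491.1 -330.9   92. ]
[ 459.3 -387.4   92. ]
[ 443.3 -377.5   92. ]
tray [ 605.9 -327.1    8.5] 0.22376378762825555
tray [ 605.1 -326.    12. ] [ 606.7 -324.4   12. ]
greencollar [648.3 -59.6 136.2] 0.642667258286083
greenbox [634.8 -57.8 102.2] 0.45340182657904277
orangecollar [699.7  -2.7 140.6] 15.35112530245155
ribs
[574.2  -3.3  40. ]
[573.  -45.2  40. ]
[575.9 -86.8  40. ]
[ 571.7 -126.8   40. ]
 [574.8 -86.7  32.1] 2.2235970711481
 [575.1 -45.3  30. ] 0.8749925594385748
 [576.3  -3.4  29.6] 0.21619110488104434
[ 610.2 -127.8   40. ] [ 601.2 -122.8   80. ]
[ 535.  -125.9   40. ] [ 528.9 -120.9   80. ]
[613.5  18.5  40. ] [604.3  17.6  80. ]
[540.8  21.1  40. ] [534.5  20.1  80. ]
[532.2  -1.6  40. ] [526.3  -1.7  80. ]
[ 526.4 -153.8   40. ] [ 520.7 -147.7   80. ]
[ 525.4 -155.8   80. ]
[ 507.3 -156.7   80. ]
[531.  75.  80.]
[547.6  75.1  80. ]
```

View pics/c_both.png

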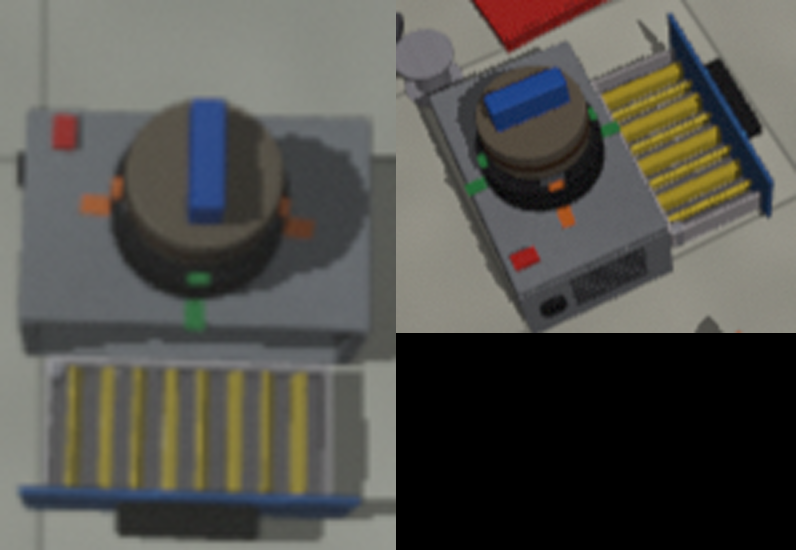

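The crop shows the extractor nearly square to the world, the spent cartridge locked with its rib along x, and eight yellow ribs in pairs that form four slots. Now the finer numbers for the box, yaw and slots.

```bash
python3 - <<'E'
from h import *
np.set_printoptions(precision=1,suppress=True)
q=lambda x,y:(240+x/4.4,100+y/4.4)
s=396/(90*4.4)
for p in((27,108),(371,118),(362,336),(21,322)): print('box98',onz('top',*q(*p),98))
# scene crop scaled 400/150
qs=lambda x,y:(130+(x-396)/(400/150),140+y/(333/125))
for p in((420,98),(568,42),(671,243),(533,290)): print('boxS',onz('scene',*qs(*p),98))
print('rib top T',[onz('top',*q(*p),211) for p in((190,100),(224,100),(222,212),(188,212))])
print('rib top S',[onz('scene',*qs(*p),211) for p in((485,96),(561,68),(568,87),(495,115))])
print('front edge T',[onz('top',*q(*p),80) for p in((20,488),(362,497))])
print('front edge S',[onz('scene',*qs(*p),80) for p in((669,13),(773,186))])
for z in(34,40):
  print('stripe top ends T',z,[onz('top',*q(*p),z)[:2] for p in((71,366),(107,367),(137,368),(170,369),(201,370),(235,371),(266,373),(299,374))])
im=cv2.imread('pics/scene0.png')[...,::-1].copy()
for c,a,b in blobs(im,'yellow',50):
  b=np.array(b)
  if c[0]<200: continue
  l=sorted([(np.linalg.norm(b[i]-b[(i+1)%4]),i) for i in range(4)])
  print(c,a,[onz('scene',*p,36)[:2] for p in b])
E
```

```text
box98 [771.3  45.3  98. ]
box98 [ 763.5 -173.1   98. ]
box98 [ 621.  -162.5   98. ]
box98 [630.5  47.9  98. ]
boxS [ 770.9 -173.2   98. ]
boxS [ 625.9 -164.    98. ]
boxS [637.9  67.7  98. ]
boxS [758.3  50.2  98. ]
rib top T [array([728.9, -51.9, 211. ]), array([728.8, -70.9, 211. ]), array([663.1, -68.7, 211. ]), array([663.2, -50. , 211. ])]
rib top S [array([728.5, -69.8, 211. ]), array([663.9, -64.8, 211. ]), array([666.8, -45.3, 211. ]), array([728.5, -49.5, 211. ])]
front edge T [array([529.3,  48.5,  80. ]), array([ 523.5, -162. ,   80. ])]
front edge S [array([ 521.6, -160. ,   80. ]), array([529.2,  54.4,  80. ])]
stripe top ends T 34 [array([617.3,  18.2]), array([616.6,  -5.5]), array([615.9, -25.2]), array([615.1, -46.8]), array([614.4, -67.2]), array([613.7, -89.4]), array([ 612.3, -109.7]), array([ 611.6, -131.3])]
stripe top ends T 40 [array([615.9,  18.1]), array([615.2,  -5.4]), array([614.5, -25. ]), array([613.8, -46.6]), array([613. , -66.8]), array([612.3, -88.9]), array([ 611. , -109.1]), array([ 610.2, -130.5])]
[222.6 174.3] 318 [array([ 611.1, -137.1]), array([ 528. , -134.9]), array([533.7, -97.2]), array([615.2, -99.8])]
[228.5 184.1] 195 [array([613.5, -94.1]), array([531.1, -92.6]), array([533.8, -72.3]), array([615.7, -74.2])]
[231.6 190.3] 110 [array([614. , -69.6]), array([533.4, -67.1]), array([535.1, -56.4]), array([615.2, -59.2])]
[235.6 196.6] 196 [array([614. , -52.6]), array([534.1, -49.6]), array([536.9, -30.8]), array([615.9, -33.9])]
[238.9 202.8] 107 [array([615.6, -27.9]), array([535.2, -25.4]), array([536.6, -15.5]), array([616.5, -18. ])]
[242.8 209.5] 195 [array([615.6, -10.4]), array([535.5,  -7.6]), array([538.1,  10.3]), array([617.4,   7. ])]
[246.8 215.4] 96 [array([617.1,  13.4]), array([535.8,  16.5]), array([537.1,  24.8]), array([617.9,  21.7])]
```

Socket is at about (696.6, -60) with yaw about -0.033. Slots are at about (576.7, 7), (575.3, -35), (573.9, -77) and (572.5, -119). Panels are at A (484, 225), B (492, 266) and C (511, 347.5) with yaw -0.219. Moving to panel C.

```bash
python3 -m creep '0.035 -0.0155 -0.008 0 0 0.029 28;0.035 -0.0155 -0.008 0 0 0.029 28;0.035 -0.0155 -0.008 0 0 0.029 28;0.035 -0.0155 -0.008 0 0 0.029 28;0.035 -0.0155 -0.008 0 0 0.029 28;0.035 -0.0155 -0.008 0 0 0.029 28;0.035 -0.0155 -0.008 0 0 0.029 28;0.035 -0.0155 -0.008 0 0 0.029 28'; python3 -m creep '0 0 0 0 0 0 28;0 0 0 0 0 0 28'
```

```text
time: 0.77
tool_pos: [510.6, 347.2, 227.4]
tcp_rot: [-3.141, -0.001, 2.923]
contact_force: [0.1, 1.3, -0.2]
grip_width: 43.1
finger_force: 0.0
time: 0.93
tool_pos: [510.3, 346.9, 226.6]
tcp_rot: [-3.14, -0.002, 2.918]
contact_force: [-1.2, -0.5, -1.1]
grip_width: 29.7
finger_force: 0.0
```

```bash
python3 -m creep '0.0005 0.0005 -0.04 0 0 0 26;0 0 -0.04 0 0 0 26;0 0 -0.026 0 0 0 26;0 0 -0.014 0 0 0 26;0 0 0 0 0 0 26'; python3 - <<'E'
from h import *
a=grab('top');b=grab('scene')
o=np.zeros((460,800,3),np.uint8)
o[:,:400]=cv2.resize(a[180:265,105:180],(400,460));o[:,400:]=cv2.resize(b[240:360,290:395],(400,460))
cv2.imwrite('pics/p1.png',o[...,::-1])
E
```

```text
time: 1.35
tool_pos: [506.5, 348.8, 104.7]
tcp_rot: [-3.137, -0.006, 2.923]
contact_force: [-0.5, 0.2, 0.6]
grip_width: 24.1
finger_force: 0.0
```

View pics/p1.png

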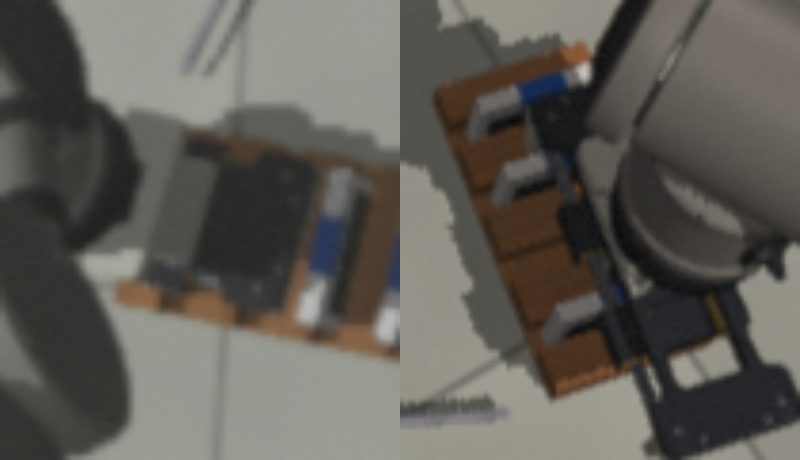

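The picture shows the fingers straddling panel C in the rack's end slot. Closing and lifting.

```bash
python3 -m creep '0 0 0 0 0 0 0;0 0 0 0 0 0 0;0 0 0 0 0 0 0;0 0 0 0 0 0 0;0 0 0 0 0 0 0'; python3 -m creep '0 0 0.02 0 0 0 0;0 0 0.038 0 0 0 0;0 0 0.038 0 0 0 0;0 0 0 0 0 0 0'
```

```text
time: 1.87
tool_pos: [510.1, 349.0, 109.8]
tcp_rot: [3.14, 0.002, 2.922]
contact_force: [-2.3, -1.6, 6.3]
grip_width: 9.8
finger_force: 29.9
time: 2.2
tool_pos: [512.5, 350.4, 212.7]
tcp_rot: [3.132, 0.011, 2.922]
contact_force: [1.4, 0.4, 0.6]
grip_width: 9.8
finger_force: 29.9
```

```bash
python3 -m creep '0.0053 -0.0355 0 0 0 0.0156 0;0.0053 -0.0355 0 0 0 0.0156 0;0.0053 -0.0355 0 0 0 0.0156 0;0.0053 -0.0355 0 0 0 0.0156 0;0.0053 -0.0355 0 0 0 0.0156 0;0.0053 -0.0355 0 0 0 0.0156 0';python3 -m creep '0.0053 -0.0355 0 0 0 0.0156 0;0.0053 -0.0355 0 0 0 0.0156 0;0.0053 -0.0355 0 0 0 0.0156 0;0.0053 -0.0355 0 0 0 0.0156 0;0.0053 -0.0355 0 0 0 0.0156 0;0.0053 -0.0355 0 0 0 0.0156 0;0 0 0 0 0 0 0;0 0 0 0 0 0 0'; python3 - <<'E'
from h import *
print(readout.get_obs()['tool_pos'])
a=grab('top');b=grab('scene')
o=np.zeros((460,800,3),np.uint8)
o[:,:400]=cv2.resize(a[130:245,240:340],(400,460));o[:,400:]=cv2.resize(b[110:240,190:303],(400,460))
cv2.imwrite('pics/p2.png',o[...,::-1])
E
```

```text
time: 2.7
tool_pos: [541.5, 134.3, 204.6]
tcp_rot: [3.141, 0.001, 3.016]
contact_force: [1.1, -0.5, -0.4]
grip_width: 9.5
finger_force: 29.9
time: 3.37
tool_pos: [573.3, -79.0, 204.2]
tcp_rot: [3.141, 0.001, 3.105]
contact_force: [0.5, 0.3, -1.5]
grip_width: 9.8
finger_force: 29.9
[573.34683676 -79.01083034 204.22323983]
```

View pics/p2.png

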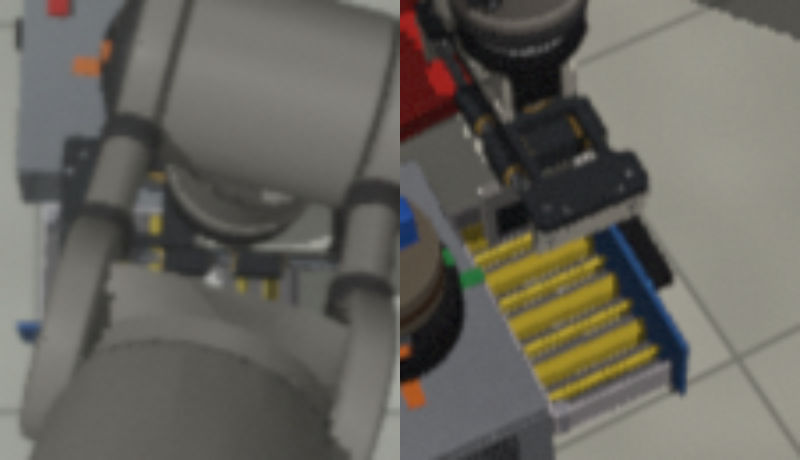

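The picture shows panel C held above the drawer with the yellow ribs clear below it. Lowering.

```bash
python3 -m creep '0.0003 0.0015 -0.035 0 0 0 0;0 0 -0.03 0 0 0 0;0 0 -0.01 0 0 0 0;0 0 0 0 0 0 0;0 0 0 0 0 0 0'; python3 -m creep '0 0 -0.005 0 0 0 0;0 0 0 0 0 0 0'; python3 -m creep '0 0 -0.005 0 0 0 0;0 0 0 0 0 0 0'; python3 -m creep '0 0 -0.004 0 0 0 0;0 0 0 0 0 0 0'
```

```text
time: 3.88
tool_pos: [573.0, -75.6, 128.3]
tcp_rot: [-3.139, -0.002, 3.111]
contact_force: [-1.1, -7.4, -5.1]
grip_width: 10.4
finger_force: 29.9
time: 4.05
tool_pos: [574.0, -75.8, 124.5]
tcp_rot: [-3.139, 0.001, 3.111]
contact_force: [1.2, -7.5, -4.2]
grip_width: 9.7
finger_force: 29.9
time: 4.22
tool_pos: [574.3, -76.0, 119.9]
tcp_rot: [-3.139, 0.002, 3.111]
contact_force: [1.4, -8.2, -2.1]
grip_width: 9.6
finger_force: 29.9
time: 4.38
tool_pos: [574.5, -76.1, 116.2]
tcp_rot: [-3.138, 0.003, 3.111]
contact_force: [0.5, -8.6, -1.5]
grip_width: 10.0
finger_force: 29.9
```

```bash
python3 -m creep '0 -0.003 0 0 0 0 0;0 0 0 0 0 0 0;0 0 0 0 0 0 0'; python3 -m creep '0 0 -0.004 0 0 0 0;0 0 0 0 0 0 0;0 0 0 0 0 0 0';python3 -m creep '0 0 -0.004 0 0 0 0;0 0 0 0 0 0 0;0 0 0 0 0 0 0'
```

```text
time: 4.63
tool_pos: [573.7, -77.8, 115.7]
tcp_rot: [3.141, 0.0, 3.11]
contact_force: [0.3, -1.6, 2.1]
grip_width: 9.4
finger_force: 29.9
time: 4.88
tool_pos: [576.5, -78.2, 115.3]
tcp_rot: [-3.141, 0.009, 3.11]
contact_force: [0.8, 1.5, 20.8]
grip_width: 9.9
finger_force: 30.0
time: 5.13
tool_pos: [578.2, -78.2, 113.5]
tcp_rot: [-3.14, 0.015, 3.11]
contact_force: [1.4, 2.5, 32.0]
grip_width: 9.8
finger_force: 30.0
```

Seated at TCP z of about 115, with slot 2 at y of about -78.5. Release and go for panel B.

```bash
python3 -m creep '0 0 0.006 0 0 0 0;0 0 0 0 0 0 26;0 0 0 0 0 0 26;0 0 0 0 0 0 26;0 0 0 0 0 0 26'; python3 -m creep '0 0 0.03 0 0 0 26;0 0 0.04 0 0 0 26;-0.002 0.02 0.03 0 0 -0.01 26;-0.005 0.038 0 0 0 -0.02 26;-0.008 0.038 0 0 0 -0.02 26;-0.008 0.038 0 0 0 -0.02 26;-0.008 0.038 0 0 0 -0.02 26;-0.008 0.038 0 0 0 -0.02 26'; python3 -m creep '-0.008 0.038 0 0 0 -0.02 26;-0.008 0.038 0 0 0 -0.02 26;-0.008 0.038 0 0 0 -0.02 26;-0.008 0.038 0 0 0 -0.02 26;0 0 0 0 0 0 26;0 0 0 0 0 0 26'; python3 - <<'E'
from h import *
print(readout.get_obs()['tool_pos'])
a=grab('top');b=grab('scene')
for n,im in(('top',a),('scene',b)):
  print(n,[(x[0],x[1],onz(n,*x[0],71)[:2].round(1)) for x in blobs(im,'blue',15) if 100<x[0][1] and 120<x[0][0]<360])
o=np.zeros((460,800,3),np.uint8)
o[:,:400]=cv2.resize(a[130:245,240:340],(400,460));o[:,400:]=cv2.resize(b[110:240,190:303],(400,460))
cv2.imwrite('pics/p3.png',o[...,::-1])
E
```

```text
time: 5.55
tool_pos: [573.0, -78.3, 112.3]
tcp_rot: [3.141, -0.002, 3.109]
contact_force: [0.1, -0.8, 0.1]
grip_width: 23.6
finger_force: 0.0
time: 6.22
tool_pos: [533.7, 132.9, 212.6]
tcp_rot: [-3.141, -0.001, 2.997]
contact_force: [0.2, 0.3, -0.5]
grip_width: 23.6
finger_force: 0.0
time: 6.72
tool_pos: [501.6, 285.1, 212.3]
tcp_rot: [-3.141, -0.001, 2.923]
contact_force: [-0.4, -0.3, 0.6]
grip_width: 23.8
finger_force: 0.0
[501.55618285 285.05913727 212.30465712]
top [(array([286.5, 136.1]), 210, array([746.8, -69.1])), (array([202. , 168.1]), 23, array([652.6, 170.1])), (array([290. , 194.7]), 25, array([575.8, -76.3])), (array([311.2, 211.9]), 31, array([ 527.8, -133.4])), (array([180.1, 228.1]), 36, array([483.5, 224.3])), (array([166.9, 284.2]), 38, array([335.2, 252.6]))]
scene [(array([251.1, 184.3]), 399, array([534.4, -36. ])), (array([178.7, 176.6]), 441, array([ 682.5, -144.2])), (array([229.4, 178.9]), 48, array([574.2, -76.3])), (array([326.2, 262.9]), 52, array([486.8, 226.5])), (array([249.2, 278.6]), 60, array([655.4, 174.8])), (array([331.7, 280.5]), 38, array([499.1, 266.3]))]
```

View pics/p3.png

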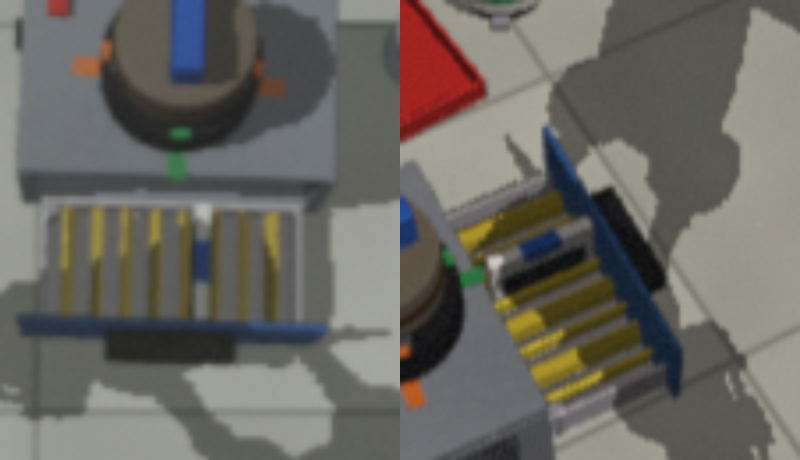

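The picture shows panel C upright in slot 2. Now panel B.

```bash
python3 -m creep '-0.0097 -0.019 -0.02 0 0 0 26;0 0 -0.035 0 0 0 26;0 0 -0.03 0 0 0 26;0 0 -0.015 0 0 0 26;0 0 -0.005 0 0 0 26;0 0 0 0 0 0 26'; python3 -m creep '0 0 0 0 0 0 0;0 0 0 0 0 0 0;0 0 0 0 0 0 0;0 0 0 0 0 0 0;0 0 0 0 0 0 0'; python3 -m creep '0 0 0.02 0 0 0 0;0 0 0.038 0 0 0 0;0 0 0.038 0 0 0 0;0 0 0 0 0 0 0;0 0 0 0 0 0 0'
```

```text
time: 7.32
tool_pos: [492.8, 262.7, 107.0]
tcp_rot: [-3.14, -0.002, 2.917]
contact_force: [0.3, 0.3, 0.4]
grip_width: 23.8
finger_force: 0.0
time: 7.73
tool_pos: [493.8, 264.5, 109.7]
tcp_rot: [3.14, 0.003, 2.919]
contact_force: [0.7, -3.0, 6.1]
grip_width: 9.8
finger_force: 30.0
time: 8.15
tool_pos: [493.7, 264.9, 206.7]
tcp_rot: [3.138, 0.005, 2.919]
contact_force: [-0.1, -0.1, -0.9]
grip_width: 10.0
finger_force: 30.0
```

```bash
python3 -m creep '0.0091 -0.0335 0 0 0 0.021 0;0.0091 -0.0335 0 0 0 0.021 0;0.0091 -0.0335 0 0 0 0.021 0;0.0091 -0.0335 0 0 0 0.021 0;0.0091 -0.0335 0 0 0 0.021 0;0.0091 -0.0335 0 0 0 0.021 0;0.0091 -0.0335 0 0 0 0.021 0;0.0091 -0.0335 0 0 0 0.021 0'; python3 -m creep '0.0091 -0.0335 0 0 0 0.021 0;0 0 0 0 0 0 0;0 0 0 0 0 0 0'
```

```text
time: 8.82
tool_pos: [565.0, -5.1, 202.6]
tcp_rot: [3.141, -0.003, 3.088]
contact_force: [0.3, -0.3, -0.4]
grip_width: 10.0
finger_force: 30.0
time: 9.07
tool_pos: [574.3, -38.7, 202.5]
tcp_rot: [3.141, -0.003, 3.105]
contact_force: [-0.1, 0.5, -0.8]
grip_width: 9.5
finger_force: 30.0
```

```bash
python3 -m creep '0.001 0.0021 -0.035 0 0 0 0;0 0 -0.03 0 0 0 0;0 0 -0.012 0 0 0 0;0 0 0 0 0 0 0;0 0 0 0 0 0 0';  python3 -m creep '0 0 -0.005 0 0 0 0;0 0 -0.004 0 0 0 0;0 0 0 0 0 0 0'
```

```text
time: 9.48
tool_pos: [574.0, -34.3, 124.8]
tcp_rot: [-3.141, -0.005, 3.11]
contact_force: [-0.9, -5.2, -2.8]
grip_width: 10.0
finger_force: 29.8
time: 9.73
tool_pos: [575.1, -34.5, 117.1]
tcp_rot: [-3.14, -0.001, 3.11]
contact_force: [1.1, -5.3, -3.9]
grip_width: 10.0
finger_force: 29.8
```

```bash
python3 -m creep '0 -0.0025 0 0 0 0 0;0 0 0 0 0 0 0';  python3 -m creep '0 0 -0.004 0 0 0 0;0 0 0 0 0 0 0;0 0 0 0 0 0 0';python3 -m creep '0 0 -0.001 0 0 0 0;0 0 0 0 0 0 0;0 0 0 0 0 0 0'
```

```text
time: 9.9
tool_pos: [575.1, -36.5, 117.6]
tcp_rot: [3.141, -0.002, 3.109]
contact_force: [0.2, -1.0, -0.6]
grip_width: 9.6
finger_force: 29.9
time: 10.15
tool_pos: [576.7, -37.0, 115.4]
tcp_rot: [-3.142, 0.003, 3.108]
contact_force: [0.9, 0.0, 7.3]
grip_width: 9.5
finger_force: 30.0
time: 10.4
tool_pos: [577.1, -37.0, 115.3]
tcp_rot: [-3.141, 0.005, 3.108]
contact_force: [-0.2, 0.8, 11.4]
grip_width: 10.0
finger_force: 30.0
```

Panel B is seated in slot 1. Release and fetch A.

```bash
python3 -m creep '0 0 0.002 0 0 0 0;0 0 0 0 0 0 26;0 0 0 0 0 0 26;0 0 0 0 0 0 26;0 0 0 0 0 0 26'; python3 -m creep '0 0 0.03 0 0 0 26;0 0 0.04 0 0 0 26;0 0 0.027 0 0 0 26;-0.011 0.0335 0 0 0 -0.023 26;-0.011 0.0335 0 0 0 -0.023 26;-0.011 0.0335 0 0 0 -0.023 26;-0.011 0.0335 0 0 0 -0.023 26;-0.011 0.0335 0 0 0 -0.024 26'; python3 -m creep '-0.011 0.0335 0 0 0 -0.024 26;-0.011 0.0335 0 0 0 -0.024 26;-0.011 0.0315 0 0 0 -0.024 26;0 0 0 0 0 0 26;0 0 0 0 0 0 26;0 0 0 0 0 0 26'
```

```text
time: 10.82
tool_pos: [575.5, -37.3, 114.8]
tcp_rot: [3.141, -0.001, 3.108]
contact_force: [0.7, -0.9, -0.1]
grip_width: 23.6
finger_force: 0.0
time: 11.48
tool_pos: [519.9, 131.3, 212.1]
tcp_rot: [3.142, -0.0, 2.99]
contact_force: [1.1, 1.0, -0.2]
grip_width: 23.7
finger_force: 0.0
time: 11.98
tool_pos: [487.9, 228.1, 212.0]
tcp_rot: [-3.141, -0.0, 2.921]
contact_force: [0.2, 0.2, -0.7]
grip_width: 23.9
finger_force: 0.0
```

```bash
python3 -m creep '-0.004 -0.0022 -0.02 0 0 0 26;0 0 -0.035 0 0 0 26;0 0 -0.03 0 0 0 26;0 0 -0.015 0 0 0 26;0 0 -0.005 0 0 0 26;0 0 0 0 0 0 26'; python3 -m creep '0 0 0 0 0 0 0;0 0 0 0 0 0 0;0 0 0 0 0 0 0;0 0 0 0 0 0 0;0 0 0 0 0 0 0'; python3 -m creep '0 0 0.02 0 0 0 0;0 0 0.038 0 0 0 0;0 0 0.038 0 0 0 0;0 0 0 0 0 0 0;0 0 0 0 0 0 0'
```

```text
time: 12.48
tool_pos: [483.8, 224.8, 106.1]
tcp_rot: [-3.14, -0.002, 2.918]
contact_force: [-1.0, -0.3, -0.2]
grip_width: 23.8
finger_force: 0.0
time: 12.9
tool_pos: [484.6, 225.8, 108.5]
tcp_rot: [3.141, 0.003, 2.921]
contact_force: [0.4, -5.3, 6.7]
grip_width: 9.8
finger_force: 29.9
time: 13.32
tool_pos: [484.7, 226.9, 205.8]
tcp_rot: [3.138, 0.005, 2.92]
contact_force: [-1.0, 0.1, -1.1]
grip_width: 9.9
finger_force: 29.9
```

```bash
python3 -m creep '0.0131 -0.0315 0 0 0 0.027 0;0.0131 -0.0315 0 0 0 0.027 0;0.0131 -0.0315 0 0 0 0.027 0;0.0131 -0.0315 0 0 0 0.027 0;0.0131 -0.0315 0 0 0 0.027 0;0.0131 -0.0315 0 0 0 0.027 0;0.0131 -0.0315 0 0 0 0.027 0'; python3 -m creep '0 0 0 0 0 0 0;0 0 -0.015 0 0 0 0;0 0 0 0 0 0 0'
```

```text
time: 13.9
tool_pos: [575.2, 4.5, 201.6]
tcp_rot: [3.141, -0.003, 3.11]
contact_force: [0.1, 0.4, -1.1]
grip_width: 10.1
finger_force: 29.9
time: 14.15
tool_pos: [573.8, 5.7, 184.7]
tcp_rot: [3.14, -0.006, 3.107]
contact_force: [-0.3, 0.2, -0.6]
grip_width: 9.4
finger_force: 29.9
```

```bash
python3 -m creep '0.001 -0.001 -0.035 0 0 0 0;0 0 -0.022 0 0 0 0;0 0 -0.005 0 0 0 0;0 0 0 0 0 0 0;0 0 -0.004 0 0 0 0;0 0 0 0 0 0 0'
```

```text
time: 14.65
tool_pos: [576.8, 5.1, 123.0]
tcp_rot: [3.142, 0.001, 3.109]
contact_force: [-0.3, 0.8, -0.8]
grip_width: 10.0
finger_force: 30.0
```

```bash
python3 -m creep '0 0 -0.005 0 0 0 0;0 0 0 0 0 0 0;0 0 -0.003 0 0 0 0;0 0 0 0 0 0 0';python3 -m creep '0 0 -0.003 0 0 0 0;0 0 0 0 0 0 0;0 0 0 0 0 0 0'
```

```text
time: 14.98
tool_pos: [577.0, 4.7, 114.8]
tcp_rot: [3.142, 0.002, 3.109]
contact_force: [0.9, 1.1, -0.1]
grip_width: 9.9
finger_force: 30.0
time: 15.23
tool_pos: [579.0, 4.6, 114.3]
tcp_rot: [-3.141, 0.008, 3.109]
contact_force: [1.4, 1.4, 14.2]
grip_width: 9.8
finger_force: 30.0
```

```bash
python3 -m creep '0 0 0.003 0 0 0 0;0 0 0 0 0 0 26;0 0 0 0 0 0 26;0 0 0 0 0 0 26;0 0 0 0 0 0 26'; python3 -m creep '0 0 0.03 0 0 0 26;0 0 0.04 0 0 0 26;0 0 0.025 0 0 0 26;-0.026 -0.0145 0 0 0 0 0;-0.026 -0.0145 0 0 0 0 0;-0.027 -0.0145 0 0 0 0 0;-0.027 -0.0145 0 0 0 0 0;0 0 0 0 0 0 0'; python3 - <<'E'
from h import *
print(readout.get_obs()['tool_pos'])
a=grab('top');b=grab('scene')
print([(x[0],onz('scene',*x[0],71)[:2].round(1)) for x in blobs(b,'blue',15) if 100<x[0][1]<240 and 200<x[0][0]<300])
print('clean',[(x[0],x[1],onz('scene',*x[0],90)[:2].round(1)) for x in blobs(b,'orange',40) if x[0][1]<150])
o=np.zeros((460,800,3),np.uint8)
o[:,:400]=cv2.resize(a[130:245,240:340],(400,460));o[:,400:]=cv2.resize(b[110:240,190:303],(400,460))
cv2.imwrite('pics/p4.png',o[...,::-1])
E
```

```text
time: 15.65
tool_pos: [576.2, 4.7, 113.8]
tcp_rot: [3.141, -0.001, 3.109]
contact_force: [0.9, 0.5, 0.3]
grip_width: 23.7
finger_force: 0.0
time: 16.32
tool_pos: [466.0, -54.3, 208.6]
tcp_rot: [3.141, -0.005, 3.108]
contact_force: [-0.6, 0.6, -0.6]
grip_width: 0.7
finger_force: 0.0
[466.00332051 -54.33200581 208.61756244]
[(array([252.4, 183. ]), array([529.7, -37.8])), (array([229.8, 178.4]), array([572.7, -77.1])), (array([237.1, 191. ]), array([573.8, -35.8])), (array([244.6, 204.1]), array([575.2,   5.5]))]
clean []
```

View pics/p4.png

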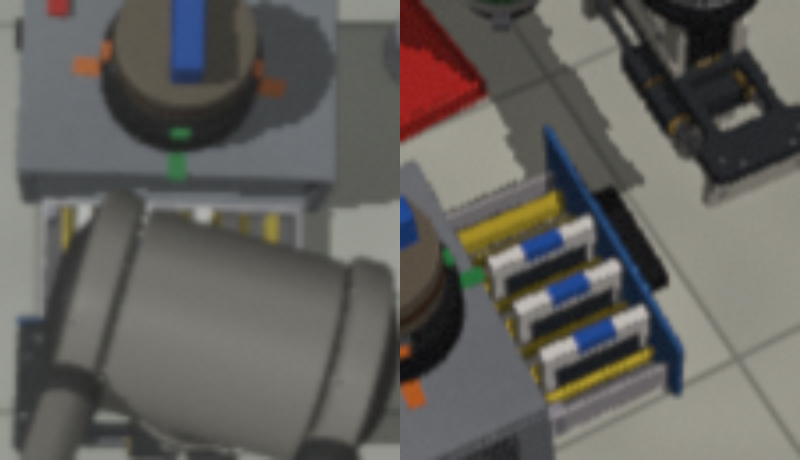

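The picture shows all three panels upright in slots 0, 1 and 2. Next I lower the closed fingers in front of the pull and push.

```bash
python3 -m creep '0 0 -0.035 0 0 0 0;0 0 -0.035 0 0 0 0;0 0 -0.016 0 0 0 0;0 0 0 0 0 0 0;0.01 0 0 0 0 0 0;0.008 0 0 0 0 0 0;0.005 0 0 0 0 0 0;0 0 0 0 0 0 0'; python3 -m creep '0.006 0 0 0 0 0 0;0.006 0 0 0 0 0 0;0.006 0 0 0 0 0 0;0.006 0 0 0 0 0 0;0 0 0 0 0 0 0'
```

```text
time: 17.08
tool_pos: [495.4, -53.3, 124.1]
tcp_rot: [-3.141, 0.003, 3.11]
contact_force: [0.7, -0.4, 0.3]
grip_width: 0.7
finger_force: 0.0
time: 17.5
tool_pos: [519.0, -53.4, 123.5]
tcp_rot: [-3.141, 0.002, 3.109]
contact_force: [0.9, -0.1, -0.6]
grip_width: 0.2
finger_force: 0.0
```

```bash
python3 - <<'E'
from h import *
b=grab('scene')
print([(x[0],onz('scene',*x[0],71)[:2].round(1)) for x in blobs(b,'blue',15) if 100<x[0][1]<240 and 200<x[0][0]<300])
cv2.imwrite('pics/p5.png',cv2.resize(b[120:240,180:300],(500,500))[...,::-1])
E
```

```text
[(array([243. , 188.5]), array([557.7, -35.1])), (array([220. , 182.6]), array([599.7, -78. ])), (array([227.3, 195.3]), array([600.5, -36.7])), (array([234.5, 208.6]), array([602.3,   4.5]))]
```

View pics/p5.png

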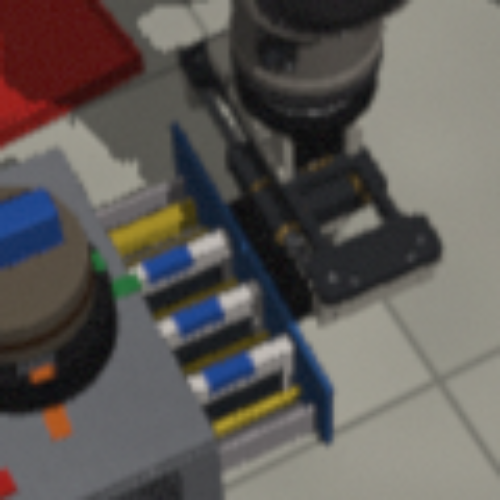

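The picture shows the drawer already moved about 27 mm with the panels riding upright. Continuing.

```bash
python3 -m creep '0.007 -0.0002 0 0 0 0 0;0.008 -0.0002 0 0 0 0 0;0.008 -0.0002 0 0 0 0 0;0.008 -0.0003 0 0 0 0 0;0.008 -0.0003 0 0 0 0 0;0.008 -0.0003 0 0 0 0 0;0.006 -0.0003 0 0 0 0 0;0.004 0 0 0 0 0 0';python3 -m creep '0.003 0 0 0 0 0 0;0.003 0 0 0 0 0 0;0.003 0 0 0 0 0 0;0.003 0 0 0 0 0 0;0 0 0 0 0 0 0';python3 -m creep '0.003 0 0 0 0 0 0;0.003 0 0 0 0 0 0;0 0 0 0 0 0 0'
```

```text
time: 18.22
tool_pos: [575.6, -55.2, 123.3]
tcp_rot: [-3.141, 0.001, 3.109]
contact_force: [-0.9, 0.4, 0.7]
grip_width: 0.8
finger_force: 0.7
time: 18.63
tool_pos: [587.1, -55.4, 123.5]
tcp_rot: [-3.141, 0.001, 3.109]
contact_force: [-0.4, 0.3, 0.5]
grip_width: 0.1
finger_force: 0.0
time: 18.88
tool_pos: [590.2, -55.2, 123.3]
tcp_rot: [-3.142, -0.007, 3.109]
contact_force: [-12.3, -2.7, 9.8]
grip_width: 0.6
finger_force: 6.3
```

```bash
python3 -m creep '-0.012 0 0 0 0 0 0;-0.02 0 0 0 0 0 0;-0.03 0 0.02 0 0 0 0;0 0 0.04 0 0 0 0;0 0 0.04 0 0 0 100;0 0 0 0 0 0 100;0 0 0 0 0 0 100'; python3 - <<'E'
from h import *
print(readout.get_obs()['tool_pos'])
a=grab('top');b=grab('scene')
for n,im in (('scene',b),('top',a)):
  for col in('blue','orange','green'): print(n,col,[(x[0],x[1]) for x in blobs(im,col,12)])
cv2.imwrite('pics/p6t.png',a[...,::-1])
o=np.zeros((460,800,3),np.uint8)
o[:,:400]=cv2.resize(a[110:260,270:425],(400,460));o[:,400:]=cv2.resize(b[50:240,150:305],(400,460))
cv2.imwrite('pics/p6.png',o[...,::-1])
E
```

```text
time: 19.47
tool_pos: [532.1, -55.3, 226.2]
tcp_rot: [-3.14, 0.007, 3.109]
contact_force: [-0.4, -0.8, -1.5]
grip_width: 15.8
finger_force: 0.0
[532.09989437 -55.29290745 226.15838501]
scene blue [(array([173.2,   8.9]), 524), (array([ 26.2, 133.2]), 583), (array([178.7, 176.6]), 439), (array([219.4, 199.3]), 30), (array([386.9, 245.4]), 76), (array([249.2, 278.6]), 60), (array([ 97.9, 335.8]), 623), (array([ 28.2, 345.3]), 511)]
scene orange [(array([189.5, 209.2]), 12), (array([193.4, 221.1]), 34), (array([319.8, 260.7]), 308), (array([256.9, 270.3]), 64), (array([326.4, 278.3]), 232), (array([ 51.3, 280.3]), 25), (array([242.3, 289.1]), 72), (array([333.8, 295.4]), 241), (array([341.6, 313.3]), 236), (array([348.4, 328.1]), 360)]
scene green [(array([210.1, 188. ]), 32), (array([162.2, 199.8]), 16), (array([159.8, 209.5]), 34), (array([384.1, 249.7]), 364)]
top blue [(array([443.4,  27.3]), 93), (array([406.9,  54.1]), 389), (array([448.1,  66.7]), 128), (array([260.9,  67.5]), 17), (array([286.6, 133.2]), 166), (array([202. , 168.1]), 23), (array([166.9, 284.2]), 38)]
top orange [(array([446.7,  41. ]), 101), (array([198.3, 159.9]), 15), (array([206.1, 177. ]), 22)]
top green [(array([174.8, 276.3]), 26), (array([159.5, 292. ]), 24)]
```

View pics/p6.png

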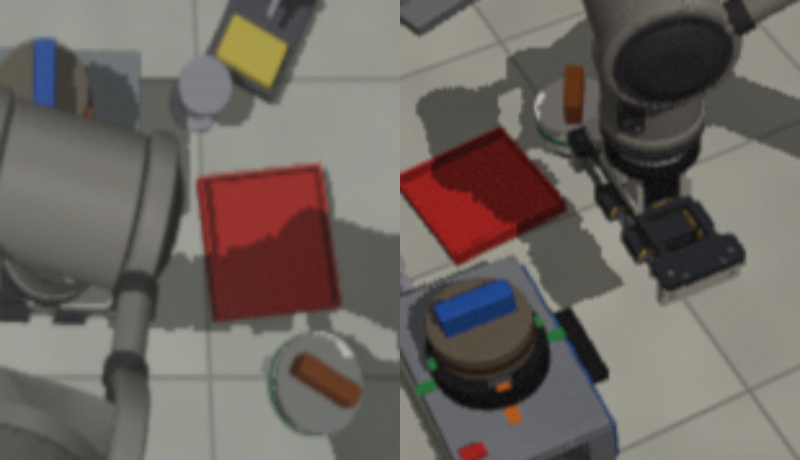

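The drawer appears home: the box front is flush and only the black pull stands out. The clean cartridge still stands by the tray. Next I go above the spent rib, turning half a turn first to save joint 6 range.

```bash
python3 -m creep '0 0 0.0095 0 0 -0.1208 60;0 0 0.0095 0 0 -0.1208 60;0 0 0.0095 0 0 -0.1208 60;0 0 0.0095 0 0 -0.1208 60;0 0 0.0095 0 0 -0.1208 60;0 0 0.0095 0 0 -0.1208 60;0 0 0.0095 0 0 -0.1208 60;0 0 0.0095 0 0 -0.1208 60';python3 -m creep '0.01 0 0 0 0 -0.1208 60;0.01 0 0 0 0 -0.1208 60;0.01 0 0 0 0 -0.1208 60;0.01 0 0 0 0 -0.1208 60;0.01 0 0 0 0 -0.1208 60;0.01 0 0 0 0 -0.1208 60;0.01 0 0 0 0 -0.1208 60;0.01 0 0 0 0 -0.1208 60';python3 -m creep '0.01 0 0 0 0 -0.1208 60;0.01 0 0 0 0 -0.1208 60;0.01 0 0 0 0 -0.1208 60;0.01 0 0 0 0 -0.1208 60;0.01 0 0 0 0 -0.1208 60;0.01 0 0 0 0 -0.1208 60;0.01 0 0 0 0 -0.1208 60;0.01 -0.002 0 0 0 -0.1208 60'; python3 -m creep '0.002 -0.002 0 0 0 -0.1208 60;0 0 0 0 0 -0.1208 60;0 0 0 0 0 0 60;0 0 0 0 0 0 60'; python3 -c "
from plant import readout
print(readout.get_obs()['joint_positions'])"
```

```text
time: 20.23
tool_pos: [530.3, -54.9, 297.8]
tcp_rot: [-3.14, -0.002, 2.137]
contact_force: [0.8, -0.1, 0.3]
grip_width: 55.0
finger_force: 0.0
time: 20.9
tool_pos: [610.9, -54.9, 297.0]
tcp_rot: [-3.138, 0.001, 1.17]
contact_force: [0.1, -0.4, 0.5]
grip_width: 54.8
finger_force: 0.0
time: 21.57
tool_pos: [690.9, -56.6, 296.7]
tcp_rot: [-3.14, 0.003, 0.204]
contact_force: [0.0, -0.1, 0.6]
grip_width: 55.0
finger_force: 0.0
time: 21.9
tool_pos: [692.4, -59.0, 297.3]
tcp_rot: [-3.141, 0.003, -0.028]
contact_force: [-0.4, -0.3, 0.1]
grip_width: 54.9
finger_force: 0.0
[-1.95121069e-01  6.72380188e-01  9.58086465e-01  3.88473384e-05
  1.51397436e+00  1.40378286e+00]
```

```bash
python3 -m creep '0.0043 -0.0007 -0.015 0 0 -0.005 60;0 0 -0.017 0 0 0 60;0 0 -0.012 0 0 0 60;0 0 0 0 0 0 60;0 0 0 0 0 0 60'; python3 -m creep '0 0 0 0 0 0 0;0 0 0 0 0 0 0;0 0 0 0 0 0 0;0 0 0 0 0 0 0;0 0 0 0 0 0 0;0 0 0 0 0 0 0'
```

```text
time: 22.32
tool_pos: [696.5, -59.6, 254.2]
tcp_rot: [-3.141, 0.002, -0.034]
contact_force: [0.4, 0.3, 0.5]
grip_width: 54.9
finger_force: 0.0
time: 22.82
tool_pos: [696.9, -60.2, 255.7]
tcp_rot: [3.14, -0.001, -0.037]
contact_force: [-1.0, -6.1, 2.2]
grip_width: 19.3
finger_force: 28.9
```

```bash
python3 -m creep '0 -0.0015 0 0 0 0 0;0 0 0 0 0 0 0;0 0 -0.004 0 0 0 0;0 0 0 0 0 0 0';python3 -m creep '0 0 -0.005 0 0 0 0;0 0 0 0 0 0 0;0 0 0 0 0 0 0'
```

```text
time: 23.15
tool_pos: [696.9, -61.2, 252.0]
tcp_rot: [3.142, -0.001, -0.037]
contact_force: [-2.0, -0.4, 7.8]
grip_width: 19.7
finger_force: 30.0
time: 23.4
tool_pos: [697.0, -61.4, 248.6]
tcp_rot: [3.141, -0.003, -0.037]
contact_force: [-2.2, -0.5, 10.2]
grip_width: 19.8
finger_force: 30.0
```

```bash
python3 -m creep '0 0 -0.003 0 0 0 0;0 0 0 0 0 0 0;0 0 0 0 0 0 0';python3 -m creep '0 0 0 0 0 0.1 0;0 0 0 0 0 0.1 0;0 0 0 0 0 0.1 0;0 0 0 0 0 0 0;0 0 0 0 0 0 0'; python3 -c "
from plant import readout
print(readout.get_obs()['moment'])"
```

```text
time: 23.65
tool_pos: [696.9, -61.4, 248.4]
tcp_rot: [3.14, -0.005, -0.037]
contact_force: [-8.7, -0.1, 21.4]
grip_width: 19.9
finger_force: 30.0
time: 24.07
tool_pos: [698.1, -61.7, 248.3]
tcp_rot: [3.137, -0.008, 0.264]
contact_force: [-2.0, -1.1, 18.6]
grip_width: 19.5
finger_force: 30.0
[-0.05156288  0.64221486  0.20054125]
```

```bash
python3 -m creep '0 0 0 0 0 0.12 0;0 0 0 0 0 0.12 0;0 0 0 0 0 0.12 0;0 0 0 0 0 0.12 0;0 0 0 0 0 0.12 0;0 0 0 0 0 0.12 0;0 0 0 0 0 0.12 0;0 0 0 0 0 0.12 0';python3 -m creep '0 0 0 0 0 0.12 0;0 0 0 0 0 0.12 0;0 0 0 0 0 0 0;0 0 0 0 0 0 0'; python3 -c "
from plant import readout
print(readout.get_obs()['moment'])"
```

```text
time: 24.73
tool_pos: [699.1, -62.1, 248.5]
tcp_rot: [3.13, -0.002, 1.228]
contact_force: [3.4, -1.5, 17.4]
grip_width: 19.8
finger_force: 30.2
time: 25.07
tool_pos: [699.1, -61.8, 248.6]
tcp_rot: [3.13, 0.001, 1.464]
contact_force: [2.4, -1.4, 17.8]
grip_width: 19.8
finger_force: 30.1
[-0.14220401 -0.11808392  0.18572934]
```

```bash
python3 -m creep '0 0 0 0 0 0.03 0;0 0 0 0 0 0 0;0 0 0 0 0 0 0'; python3 -c "
from plant import readout
print(readout.get_obs()['moment'])"; python3 -m creep '0 0 0.005 0 0 0 0;0 0 0.005 0 0 0 0;0 0 0.004 0 0 0 0;0 0 0 0 0 0 0;0 0 0 0 0 0 0';  python3 -c "
from plant import readout
print(readout.get_obs()['moment'])"
```

```text
time: 25.32
tool_pos: [699.1, -61.7, 248.5]
tcp_rot: [3.13, 0.001, 1.493]
contact_force: [2.2, -1.0, 16.6]
grip_width: 19.9
finger_force: 30.1
[-0.10130938 -0.15509974 -0.39492292]
time: 25.73
tool_pos: [697.2, -61.5, 257.7]
tcp_rot: [3.14, 0.0, 1.493]
contact_force: [3.3, -1.4, 3.9]
grip_width: 19.6
finger_force: 30.0
[-0.32080225 -0.79527804 -0.03646968]
```

```bash
python3 -m creep '0 0 0.003 0 0 -0.01 0;0 0 0.003 0 0 0 0;0 0 0 0 0 0 0;0 0 0 0 0 0 0';  python3 -m creep '0 0 0.006 0 0 0 0;0 0 0.006 0 0 0 0;0 0 0 0 0 0 0'
```

```text
time: 26.07
tool_pos: [696.5, -61.4, 262.4]
tcp_rot: [-3.14, 0.0, 1.483]
contact_force: [1.7, -1.7, -0.8]
grip_width: 19.9
finger_force: 30.0
time: 26.32
tool_pos: [696.4, -60.9, 276.3]
tcp_rot: [-3.141, -0.001, 1.484]
contact_force: [0.3, -0.1, -2.4]
grip_width: 19.8
finger_force: 30.0
```

The cartridge lifts free (reference for the clean one: axis about (696.5, -61.3), TCP z 262 when free, stop yaw about 1.47). Carrying it to the tray.

```bash
python3 -m creep '0 0 0.02 0 0 0 0;0 0 0.015 0 0 0 0;-0.0113 -0.0332 0 0 0 0 0;-0.0113 -0.0332 0 0 0 0 0;-0.0113 -0.0332 0 0 0 0 0;-0.0113 -0.0332 0 0 0 0 0;-0.0113 -0.0332 0 0 0 0 0;-0.0113 -0.0332 0 0 0 0 0';python3 -m creep '-0.0113 -0.0332 0 0 0 0 0;-0.0113 -0.0332 0 0 0 0 0;0 0 0 0 0 0 0;0 0 -0.03 0 0 0 0;0 0 -0.04 0 0 0 0;0 0 -0.04 0 0 0 0;0 0 -0.03 0 0 0 0;0 0 0 0 0 0 0'
```

```text
time: 26.98
tool_pos: [627.8, -261.2, 310.3]
tcp_rot: [-3.14, -0.001, 1.484]
contact_force: [1.1, 0.3, -2.9]
grip_width: 20.0
finger_force: 30.0
time: 27.65
tool_pos: [603.1, -324.2, 162.2]
tcp_rot: [-3.128, -0.008, 1.483]
contact_force: [-1.6, 0.6, -3.8]
grip_width: 19.4
finger_force: 30.0
```

```bash
python3 -m creep '0 0 0 0 0 0 0;0 0 -0.015 0 0 0 0;0 0 0 0 0 0 0;0 0 0 0 0 0 0'; python3 -m creep '0 0 -0.004 0 0 0 0;0 0 0 0 0 0 0;0 0 0 0 0 0 0';python3 -m creep '0 0 -0.003 0 0 0 0;0 0 0 0 0 0 0;0 0 0 0 0 0 0'
```

```text
time: 27.98
tool_pos: [607.0, -327.0, 157.6]
tcp_rot: [3.14, 0.001, 1.483]
contact_force: [0.5, -0.0, -2.2]
grip_width: 19.7
finger_force: 30.0
time: 28.23
tool_pos: [606.6, -326.9, 152.2]
tcp_rot: [3.141, 0.001, 1.483]
contact_force: [-0.8, -0.1, -3.9]
grip_width: 19.6
finger_force: 30.0
time: 28.48
tool_pos: [606.3, -326.8, 148.1]
tcp_rot: [-3.141, -0.0, 1.483]
contact_force: [0.3, 0.5, -3.2]
grip_width: 19.4
finger_force: 30.0
```

```bash
python3 -m creep '0 0 -0.004 0 0 0 0;0 0 0 0 0 0 0;0 0 0 0 0 0 0'; python3 -m creep '0 0 -0.003 0 0 0 0;0 0 0 0 0 0 0;0 0 0 0 0 0 0'
```

```text
time: 28.73
tool_pos: [606.2, -326.8, 143.8]
tcp_rot: [-3.141, -0.0, 1.483]
contact_force: [-0.2, 0.0, -2.5]
grip_width: 19.7
finger_force: 30.0
time: 28.98
tool_pos: [606.3, -326.8, 141.0]
tcp_rot: [-3.141, -0.0, 1.483]
contact_force: [0.0, -0.3, -2.7]
grip_width: 19.9
finger_force: 30.0
```

```bash
python3 -m creep '0 0 -0.002 0 0 0 0;0 0 0 0 0 0 0;0 0 0 0 0 0 0'; python3 -m creep '0 0 -0.002 0 0 0 0;0 0 0 0 0 0 0;0 0 0 0 0 0 0'
```

```text
time: 29.23
tool_pos: [606.6, -327.2, 140.4]
tcp_rot: [3.14, 0.001, 1.483]
contact_force: [-2.6, 0.0, 4.8]
grip_width: 19.8
finger_force: 30.0
time: 29.48
tool_pos: [606.5, -327.2, 140.4]
tcp_rot: [3.14, 0.002, 1.483]
contact_force: [-6.7, 1.4, 14.8]
grip_width: 19.5
finger_force: 30.0
```

```bash
python3 -m creep '0 0 0.002 0 0 0 60;0 0 0 0 0 0 60;0 0 0 0 0 0 60;0 0 0 0 0 0 60;0 0 0 0 0 0 60;0 0 0.03 0 0 0 60;0 0 0.04 0 0 0 60;0 0 0.04 0 0 0 60';python3 -m creep '0 0.04 0 0 0 0 60;0 0.04 0 0 0 0 60;0 0.04 0 0 0 0 60;0 0.03 0 0 0 0 60;0 0 0 0 0 0 60'; python3 - <<'E'
from h import *
print(readout.get_obs()['tool_pos'],readout.get_obs()['joint_positions'].round(2))
a=grab('top');b=grab('scene')
RNG['orange']=((3,120,60),(18,255,255))
for n,im in (('scene',b),('top',a)):
  for col in('blue','orange'): print(n,col,[x for x in blobs(im,col,40) if (n=='scene' and x[0][1]<200 and x[0][0]>120) or (n=='top' and x[0][0]>300 and x[0][1]>100)])
o=np.zeros((460,800,3),np.uint8)
o[:,:400]=cv2.resize(a[110:260,300:450],(400,460));o[:,400:]=cv2.resize(b[50:240,130:305],(400,460))
cv2.imwrite('pics/p7.png',o[...,::-1])
E
```

```text
time: 30.15
tool_pos: [605.9, -326.5, 248.8]
tcp_rot: [-3.139, -0.002, 1.483]
contact_force: [1.2, -1.4, 0.3]
grip_width: 55.0
finger_force: 0.0
time: 30.57
tool_pos: [606.4, -171.0, 249.4]
tcp_rot: [-3.141, -0.002, 1.488]
contact_force: [0.7, -1.1, -0.1]
grip_width: 55.5
finger_force: 0.0
[ 606.43744082 -170.97368841  249.42741544] [-0.4   0.57  1.28  0.    1.3  -0.32]
scene blue []
scene orange []
top blue [(array([372.8, 181.7]), 76, [[368.0, 178.0], [378.0, 178.0], [378.0, 186.0], [368.0, 186.0]])]
top orange [(array([396.9, 234. ]), 211, [[383.79998779296875, 232.39999389648438], [387.6000061035156, 224.8000030517578], [410.0, 236.0], [406.20001220703125, 243.60000610351562]])]
```

View pics/p7.png

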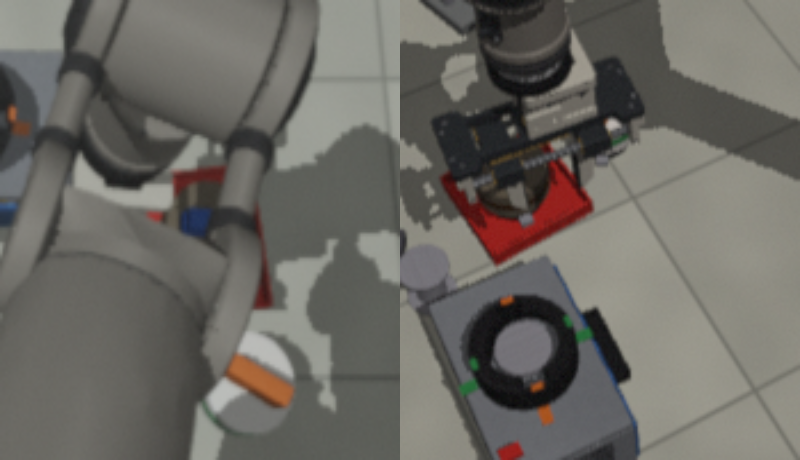

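The picture shows the spent cartridge standing in the tray and the collar empty. The clean cartridge has not moved: rib centre about (467.5, -354.5), direction about 1.07 rad. Fetching it.

```bash
python3 -m creep '-0.0174 -0.0229 -0.005 0 0 -0.0516 60;-0.0174 -0.0229 -0.005 0 0 -0.0516 60;-0.0174 -0.0229 -0.005 0 0 -0.0516 60;-0.0174 -0.0229 -0.005 0 0 -0.0516 60;-0.0174 -0.0229 -0.005 0 0 -0.0516 60;-0.0174 -0.0229 -0.005 0 0 -0.0516 60;-0.0174 -0.0229 -0.005 0 0 -0.0516 60;-0.0174 -0.0229 -0.005 0 0 -0.0516 60'; python3 -m creep '0 0 0 0 0 0 60;0 0 0 0 0 0 60;0 0 0 0 0 0 60'; python3 - <<'E'
from h import *
b=grab('scene')
RNG['orange']=((3,120,60),(18,255,255))
print([x for x in blobs(b,'orange',30) if x[0][1]<150])
o=cv2.resize(b[30:180,150:310],(640,600));cv2.imwrite('pics/p8.png',o[...,::-1])
E
```

```text
time: 31.33
tool_pos: [465.6, -362.7, 208.7]
tcp_rot: [3.142, 0.0, 1.066]
contact_force: [-0.0, -0.5, -1.4]
grip_width: 55.0
finger_force: 0.0
time: 31.58
tool_pos: [467.0, -360.8, 209.1]
tcp_rot: [3.142, -0.0, 1.069]
contact_force: [0.8, 0.6, -0.6]
grip_width: 55.2
finger_force: 0.0
[(array([41.8,  7.6]), 72, [[32.099998474121094, 4.699999809265137], [42.5, -3.5999999046325684], [53.5, 10.199999809265137], [43.20000076293945, 18.5]]), (array([23. , 15.6]), 35, [[14.199999809265137, 17.100000381469727], [30.100000381469727, 9.800000190734863], [32.0, 14.0], [16.100000381469727, 21.299999237060547]]), (array([123. ,  30.6]), 30, [[116.4000015258789, 28.700000762939453], [128.0, 27.0], [128.8000030517578, 32.900001525878906], [117.19999694824219, 34.5]]), (array([216.7,  88.3]), 167, [[213.0, 77.0], [220.0, 77.0], [220.0, 100.0], [213.0, 100.0]])]
```

View pics/p8.png

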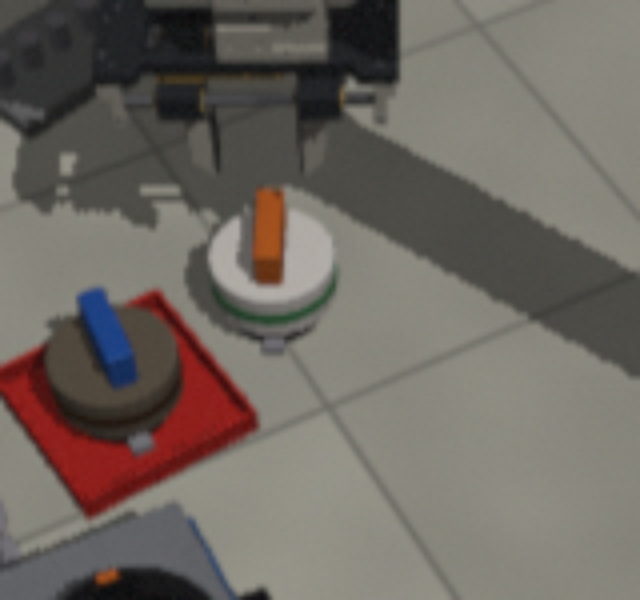

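The picture shows the rib lined up between the fingers, with the spent cartridge upright in the tray. Descending with a 6 mm correction in y.

```bash
python3 -m creep '0.0005 0.0063 -0.03 0 0 0 60;0 0 -0.03 0 0 0 60;0 0 -0.011 0 0 0 60;0 0 0 0 0 0 60;0 0 0 0 0 0 60'; python3 -m creep '0 0 0 0 0 0 0;0 0 0 0 0 0 0;0 0 0 0 0 0 0;0 0 0 0 0 0 0;0 0 0 0 0 0 0;0 0 0 0 0 0 0'; python3 -m creep '0 0 0.03 0 0 0.1 0;0 0 0.04 0 0 0.1 0;0 0 0.04 0 0 0.1 0;0 0 0.035 0 0 0.09 0;0 0 0.03 0 0 0 0;0 0 0 0 0 0 0;0 0 0 0 0 0 0'
```

```text
time: 32.05
tool_pos: [468.3, -353.5, 138.6]
tcp_rot: [-3.142, -0.0, 1.072]
contact_force: [0.5, -0.0, 0.6]
grip_width: 54.8
finger_force: 0.0
time: 32.55
tool_pos: [468.0, -354.0, 138.7]
tcp_rot: [3.14, 0.0, 1.07]
contact_force: [1.4, -1.9, -3.2]
grip_width: 19.6
finger_force: 26.4
time: 33.13
tool_pos: [467.9, -354.0, 314.6]
tcp_rot: [3.139, 0.002, 1.46]
contact_force: [-0.3, 0.1, -3.4]
grip_width: 19.7
finger_force: 29.9
```

```bash
python3 -m creep '0.0228 0.0292 0 0 0 0 0;0.0228 0.0292 0 0 0 0 0;0.0228 0.0292 0 0 0 0 0;0.0228 0.0292 0 0 0 0 0;0.0228 0.0292 0 0 0 0 0;0.0228 0.0292 0 0 0 0 0;0.0228 0.0292 0 0 0 0 0;0.0228 0.0292 0 0 0 0 0';python3 -m creep '0.0228 0.0292 0 0 0 0 0;0.0228 0.0292 0 0 0 0 0;0 0 0 0 0 0 0;0 0 -0.02 0 0 0 0;0 0 0 0 0 0 0;0 0 0 0 0 0 0'
```

```text
time: 33.8
tool_pos: [650.3, -118.3, 310.2]
tcp_rot: [-3.137, -0.001, 1.46]
contact_force: [0.7, -0.9, -1.9]
grip_width: 19.9
finger_force: 30.0
time: 34.3
tool_pos: [694.6, -61.6, 289.6]
tcp_rot: [-3.134, -0.001, 1.46]
contact_force: [-0.7, 0.3, -1.4]
grip_width: 19.4
finger_force: 30.0
```

```bash
python3 -m creep '0.0018 0.0002 -0.005 0 0 0.008 0;0 0 -0.006 0 0 0 0;0 0 0 0 0 0 0;0 0 0 0 0 0 0'; python3 -m creep '0 0 -0.004 0 0 0 0;0 0 -0.003 0 0 0 0;0 0 0 0 0 0 0;0 0 0 0 0 0 0'
```

```text
time: 34.63
tool_pos: [697.3, -62.0, 282.0]
tcp_rot: [-3.141, -0.0, 1.468]
contact_force: [0.4, -0.2, -2.5]
grip_width: 20.0
finger_force: 30.0
time: 34.97
tool_pos: [697.4, -61.5, 275.0]
tcp_rot: [-3.141, -0.0, 1.468]
contact_force: [0.5, -0.1, -1.6]
grip_width: 20.1
finger_force: 30.0
```

```bash
python3 -m creep '-0.0008 0 -0.004 0 0 0 0;0 0 0 0 0 0 0;0 0 0 0 0 0 0'; python3 -m creep '0 0 -0.004 0 0 0 0;0 0 0 0 0 0 0;0 0 0 0 0 0 0';python3 -m creep '0 0 -0.003 0 0 0 0;0 0 0 0 0 0 0;0 0 0 0 0 0 0'
```

```text
time: 35.22
tool_pos: [697.1, -61.5, 272.2]
tcp_rot: [3.139, 0.0, 1.469]
contact_force: [1.6, 0.9, 0.9]
grip_width: 19.5
finger_force: 30.0
time: 35.47
tool_pos: [697.5, -60.7, 269.6]
tcp_rot: [3.137, -0.001, 1.469]
contact_force: [0.8, 3.0, 6.4]
grip_width: 19.7
finger_force: 30.0
time: 35.72
tool_pos: [697.9, -59.7, 268.4]
tcp_rot: [3.134, -0.002, 1.47]
contact_force: [-0.2, 7.3, 13.2]
grip_width: 20.1
finger_force: 30.0
```

A +y reaction shows the cartridge sits slightly too far towards -y, so I ease up, shift +y and retry.

```bash
python3 -m creep '0 0.002 0.004 0 0 0 0;0 0 0 0 0 0 0;0 0 0 0 0 0 0'; python3 -m creep '0 0 -0.004 0 0 0 0;0 0 0 0 0 0 0;0 0 0 0 0 0 0'
```

```text
time: 35.97
tool_pos: [697.0, -59.0, 268.6]
tcp_rot: [3.14, -0.001, 1.469]
contact_force: [1.8, 3.5, 3.0]
grip_width: 19.8
finger_force: 30.0
time: 36.22
tool_pos: [696.7, -59.4, 263.3]
tcp_rot: [-3.141, -0.001, 1.468]
contact_force: [2.2, 3.9, -1.5]
grip_width: 20.0
finger_force: 30.0
```

```bash
python3 -m creep '-0.0006 0.0012 -0.003 0 0 0 0;0 0 0 0 0 0 0;0 0 0 0 0 0 0'; python3 -m creep '0 0 -0.005 0 0 0 0;0 0 -0.003 0 0 0 0;0 0 0 0 0 0 0;0 0 0 0 0 0 0';  python3 -m creep '0 0 -0.005 0 0 0 0;0 0 0 0 0 0 0;0 0 0 0 0 0 0'
```

```text
time: 36.47
tool_pos: [696.3, -58.9, 261.3]
tcp_rot: [3.141, 0.001, 1.468]
contact_force: [4.1, 0.3, 1.8]
grip_width: 19.9
finger_force: 30.0
time: 36.8
tool_pos: [696.3, -59.0, 254.1]
tcp_rot: [3.14, 0.001, 1.468]
contact_force: [3.7, 0.4, 5.7]
grip_width: 19.6
finger_force: 30.0
time: 37.05
tool_pos: [696.3, -59.1, 250.2]
tcp_rot: [3.139, 0.001, 1.468]
contact_force: [0.8, 0.7, 9.8]
grip_width: 19.6
finger_force: 30.0
```

```bash
python3 -m creep '0 0 -0.004 0 0 0 0;0 0 0 0 0 0 0;0 0 0 0 0 0 0'; python3 -m creep '0.0003 0 0 0 0 -0.1 0;0.0003 0 0 0 0 -0.1 0;0.0003 -0.0001 0 0 0 -0.1 0;0 0 0 0 0 0 0;0 0 0 0 0 0 0'; python3 -c "
from plant import readout
print(readout.get_obs()['moment'])"
```

```text
time: 37.3
tool_pos: [696.3, -59.2, 249.9]
tcp_rot: [3.136, 0.002, 1.468]
contact_force: [-4.3, 0.2, 25.1]
grip_width: 19.8
finger_force: 30.1
time: 37.72
tool_pos: [698.1, -59.4, 249.9]
tcp_rot: [3.133, -0.001, 1.167]
contact_force: [-0.5, 0.6, 22.6]
grip_width: 19.9
finger_force: 30.1
[ 0.09921761  0.48289008 -0.12006097]
```

Turning freely; continue clockwise to the stop.

```bash
python3 -m creep '0.0002 -0.0002 0 0 0 -0.12 0;0.0002 -0.0002 0 0 0 -0.12 0;0.0002 -0.0002 0 0 0 -0.12 0;0.0002 -0.0002 0 0 0 -0.12 0;0 -0.0003 0 0 0 -0.12 0;0 -0.0003 0 0 0 -0.12 0;0 -0.0003 0 0 0 -0.12 0;0 -0.0003 0 0 0 -0.12 0'; python3 -m creep '0 -0.0002 0 0 0 -0.1 0;0 -0.0002 0 0 0 -0.1 0;0 0 0 0 0 -0.04 0;0 0 0 0 0 0 0;0 0 0 0 0 0 0'; python3 -c "
from plant import readout
print(readout.get_obs()['moment'])"
```

```text
time: 38.38
tool_pos: [700.0, -63.0, 250.1]
tcp_rot: [3.133, -0.011, 0.203]
contact_force: [5.3, -4.8, 19.5]
grip_width: 19.8
finger_force: 30.3
time: 38.8
tool_pos: [699.7, -63.4, 250.0]
tcp_rot: [3.136, -0.011, -0.032]
contact_force: [2.8, -4.6, 20.6]
grip_width: 20.1
finger_force: 30.1
[-0.85877557 -0.22564139  0.35440062]
```

```bash
python3 -m creep '0 0.001 0.004 0 0 0 0;0 0 0.003 0 0 0 0;0 0 0 0 0 0 0;0 0 0 0 0 0 0'; python3 -m creep '0 0 0.003 0 0 0 0;0 0 0 0 0 0 0;0 0 0 0 0 0 0';python3 -m creep '0 0 0.003 0 0 0 0;0 0 0 0 0 0 0;0 0 0 0 0 0 0'
```

```text
time: 39.13
tool_pos: [699.0, -62.6, 253.7]
tcp_rot: [3.136, -0.006, -0.033]
contact_force: [5.3, -6.3, 8.6]
grip_width: 19.6
finger_force: 30.0
time: 39.38
tool_pos: [698.7, -62.4, 255.9]
tcp_rot: [3.137, -0.005, -0.033]
contact_force: [4.6, -5.0, 6.6]
grip_width: 19.8
finger_force: 30.0
time: 39.63
tool_pos: [698.8, -62.3, 256.4]
tcp_rot: [3.138, -0.003, -0.033]
contact_force: [9.3, -5.9, -3.2]
grip_width: 19.9
finger_force: 30.0
```

It rose 6 mm and holds (now pulling back), so it is locked. Release, retreat and check.

```bash
python3 -m creep '0 0 0 0 0 0 60;0 0 0 0 0 0 60;0 0 0 0 0 0 60;0 0 0 0 0 0 60;0 0 0 0 0 0 60;0 0 0.025 0 0 0 60;0 0 0.03 0 0 0 60;0 0 0.03 0 0 0 60'; python3 -m creep '-0.038 0 0 0 0 0 60;-0.038 0 0 0 0 0 60;-0.038 0 0 0 0 0 60;-0.038 0.01 0 0 0 0 60;-0.038 0.02 0 0 0 0 60;-0.03 0.03 0 0 0 0 60;-0.02 0.03 0 0 0 0 60;0 0.03 0 0 0 0 60'; python3 -m creep '0 0.03 0 0 0 0 60;0 0.03 0 0 0 0 60;0 0.03 0 0 0 0 60;0 0 0 0 0 0 60'; python3 - <<'E'
from h import *
np.set_printoptions(precision=1,suppress=True)
a=grab('top');b=grab('scene')
RNG['orange']=((3,120,60),(18,255,255))
for n,im in(('top',a),('scene',b)):
  for x in blobs(im,'orange',90):
    print(n,x[0],x[1],[onz(n,*p,211)[:2] for p in x[2]])
print('spent',[(x[0],onz('top',*x[0],96)[:2]) for x in blobs(a,'blue',60) if x[0][1]>150])
o=np.zeros((500,800,3),np.uint8)
o[:,:400]=cv2.resize(a[100:260,240:410],(400,500));o[:,400:]=cv2.resize(b[60:250,130:282],(400,500))
cv2.imwrite('pics/p9.png',o[...,::-1])
E
```

```text
time: 40.3
tool_pos: [697.3, -59.6, 342.5]
tcp_rot: [-3.141, 0.003, -0.031]
contact_force: [1.8, -0.0, 0.9]
grip_width: 55.2
finger_force: 0.0
time: 40.97
tool_pos: [455.6, 59.9, 343.0]
tcp_rot: [3.141, 0.001, -0.033]
contact_force: [2.0, 0.6, -0.0]
grip_width: 55.0
finger_force: 0.0
time: 41.3
tool_pos: [458.7, 153.1, 342.4]
tcp_rot: [-3.14, -0.0, -0.027]
contact_force: [-0.2, -0.5, 1.0]
grip_width: 55.2
finger_force: 0.0
top [193.1  43.2] 2774 [array([978.3, 394.1]), array([977.7, -33.7]), array([917.3, -33.5]), array([917.1, 388.7])]
top [445.9  41.4] 211 [array([ 956.5, -427.5]), array([ 955.6, -519.3]), array([ 941.3, -517.7]), array([ 942.1, -426.2])]
top [287.3 136.2] 196 [array([728.2, -53.9]), array([728.1, -71.2]), array([661.1, -70. ]), array([661.1, -53.1])]
scene [179.  175.6] 414 [array([729.1, -73.2]), array([664.2, -71.3]), array([668.2, -35.8]), array([731.7, -38.5])]
scene [334.5 296.9] 3623 [array([582.8, 236.7]), array([493., 247.]), array([531.4, 401.6]), array([612.4, 389.5])]
scene [248.7 283.7] 255 [array([717.6, 231.6]), array([650.1, 199.4]), array([643.2, 215.8]), array([710.6, 247.1])]
scene [ 62.7 333.2] 3231 [array([1036.6,   29.8]), array([978.9,  40. ]), array([985.5, 251.4]), array([1036.3,  240. ])]
scene [204.7 305. ] 225 [array([786.9, 202.1]), array([753.5, 206. ]), array([756.4, 238.4]), array([789.2, 234.5])]
spent [(array([381.1, 182.3]), array([ 604.6, -320.7]))]
```

View pics/p9.png

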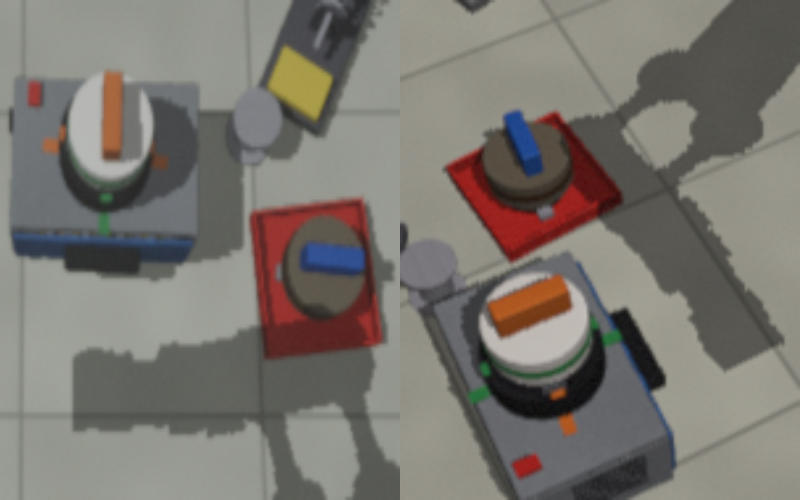

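The picture shows the clean cartridge in the collar with its rib along x (between the green marks) and the spent one flat in the tray. Last, I measure that the drawer is truly home.

```bash
python3 - <<'E'
from h import *
np.set_printoptions(precision=1,suppress=True)
# blue/dark transition columns in the top view, front panel, initial vs now, outer bottom edge of the blue front and pull
a0=cv2.imread('pics/top0.png')[...,::-1].copy(); a=grab('top')
for n,im in(('init',a0),('now',a)):
  h=cv2.cvtColor(im,cv2.COLOR_RGB2HSV)
  m=cv2.inRange(h,(100,90,30),(125,255,255))
  out=[]
  for c in (250,254,258,312,316):
    r=np.flatnonzero(m[150:230,c])+150
    if len(r): out.append((c,r.min(),r.max(),onz('top',c,r.min()-.5,80)[:2],onz('top',c,r.max()+.5,30)[:2]))
  print(n,*out,sep='\n')
o=cv2.resize(a[160:200,240:330],(800,356),interpolation=cv2.INTER_CUBIC);cv2.imwrite('pics/p10.png',o[...,::-1])
E
```

```text
init
(250, np.int64(211), np.int64(213), array([530.4,  33.7]), array([529.4,  35.6]))
(254, np.int64(211), np.int64(213), array([530.4,  22.8]), array([529.4,  24.2]))
(258, np.int64(211), np.int64(213), array([530.4,  11.9]), array([529.4,  12.7]))
(312, np.int64(213), np.int64(215), array([ 524.8, -134.3]), array([ 523.5, -140.9]))
(316, np.int64(213), np.int64(216), array([ 524.8, -145.1]), array([ 520.6, -152.2]))
now
(250, np.int64(175), np.int64(177), array([631.4,  34.3]), array([635.3,  36.3]))
(254, np.int64(175), np.int64(180), array([631.3,  23.2]), array([626.2,  24.5]))
(258, np.int64(175), np.int64(179), array([631.3,  12.1]), array([629.2,  12.9]))
(312, np.int64(177), np.int64(182), array([ 625.2, -137.2]), array([ 619.9, -143.7]))
(316, np.int64(177), np.int64(182), array([ 625.2, -148.3]), array([ 619.9, -155.3]))
```

View pics/p10.png

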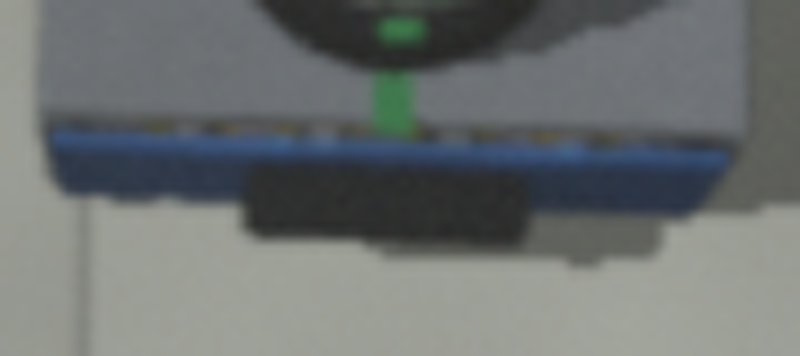

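The picture shows the drawer front flush with the box: it travelled 100.5 mm against about 0.1 m open, and the last push ended on a hard 12 N stop, above the 7 N detent. Handing in.

```bash
python3 -c "
from plant import order
print(order.close_job())"
```

```text
the job is handed in; nothing more can be done
None
```

I handed the job in at about 41 s: the three panels stand in drawer slots 0, 1 and 2 with the drawer home, the spent cartridge is in the red tray, and the clean one is locked in the collar; the hand-in returned no verdict.

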